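# Shut the manifold valve and hang the filter cartridges to dry

## Robot

A 7-joint arm with a two-finger parallel gripper is mounted at the origin on the work surface. World frame = base frame: x ahead of the robot, y to its left, z up, the work surface at z = 0. Lengths are in m, angles in rad, forces in N, time in s.
With the tool pointing down it reaches from about 0.4 to 0.85 m from the base axis. Payload 6.9 kg.
Tool frame: the origin (TCP) lies on the centre line of the jaws, within the pads' length; the fingertips stand 25 mm ahead of it and the grasp point (between the pads) lies 6 mm ahead of it; z points along the fingers, y is the line along which they close (so a half turn about z gives the same grasp; the last joint's range is limited). The gripper opens to 85 mm and grips with 20 to 120 N. Pads are 22 mm wide; open, the fingers measure 114 mm over their backs; the gripper's body (76 mm by 85 mm) begins 54 mm behind the grasp point. The pads swing forward as they close: fully open they stand 13 mm farther back than shut.
Start: joints at [1.321, 0.507, -0.238, 1.5, 0.126, 1.149, -0.155], TCP at [0.217, -0.586, 0.256] pointing down, gripper open.
Joint ranges: [-3.08, 3.08], [-0.24, 2.05], [-1.43, 1.35], [0, 2.5], [-1.52, 4.66], [0.17, 1.96], [-2.89, 2.89]. Speed limits (rad/s): [2.39, 2.39, 3.14, 3.14, 3.14, 3.14, 3.14].

## Interface

Orientations are given as a 3x3 rotation matrix whose columns are the frame's x, y, z axes.
In Python, from bench import get_state, grab_frame, camera_info, job_done gives the robot as it stands.
- The arm moves only by the tool arm_command, never from a script. Its argument "plan" is a list of rows, each an object of numbers: "tx", "ty", "tz": the shift along the tool's x, y, z in units of 20 mm (1.0 is 20 mm); "turn": the turn about the tool's z in units of pi/4 rad (1.0 is pi/4 rad); "fingers": the closure, from -1 (fully open) to 1 (shut). In form: [{"tx": .., "ty": .., "tz": .., "turn": .., "fingers": ..}, ...]. A call has 1 to 20 rows; each row shifts and turns the commanded pose from where the row before left it, along the tool's axes as they then stand; what a row does not reach is not made up. A row lasts 1/10 s, in which the tool goes at most 50 mm and 8.59 degrees, less where a joint would pass 70% of its speed; a pose out of reach is approached as far as the arm can. A call with a number of a shift or a turn outside -1 to 1 is refused whole. A call with a gripper value outside its range is refused whole. The fingers move at their own pace and stop on an object; "grip_force" is the grip in N (left out, the last holds). Time passes only in rows, so rows that do not move let the fingers close. It gives the time, the measured TCP pose, the force, the opening and the grip force at its end, in the units of the state.
- get_state(): the state, without advancing time (a new reading comes with each control period).
- grab_frame(name): name is "scene" or "side" or "wrist"; returns (picture, depth): 420x560x3 uint8, red, green, blue; 420x560 float32, m along the optical axis (not along the pixel's ray), 0 where there is no reading.
- camera_info(name): a dict with "fov_y" (degrees; the focal length in pixels is half the picture's height over the tangent of half this angle, whatever the lens; pixels are square), "cx", "cy" (the principal point, pixels), "world_from_camera" (4x4, takes a point from camera to world coordinates). Camera axes: x right, y down, z forward; pixel columns grow to the right and rows downward; lengths in m; the calibration is good to about 2 mm. A picture is of the moment at which its call begins: read the wrist's pose just before it. camera_info takes no time and is no camera call; for the wrist camera it gives the pose at the moment of the call.
- job_done(): hands the job in; it is judged then, once.
The state is a dict: "time": time; "joint_pos": joint angles; "dq": joint speeds; "joint_efforts": joint torques, N m; "position": TCP position; "ee_rot": TCP orientation; "wrist_force": force on the tool from outside, world axes, zero at the start; "wrist_torque": the same for the moment, N m; "width": opening from 0.0 (shut) to 1.0 (fully open); "grasp_force": force on a finger pad.
Only numpy, scipy, OpenCV 4.12 (cv2) and the standard library are available. Lean on these libraries where they do the work, as an engineer would, in place of code of your own. Each camera call takes 0.05 s, during which the arm holds its last target. There are 200 camera calls.

## Task

The filtration run is over: push the valve lever on the manifold all the way over, away from the side it leans to. Then release each cartridge that is locked in the manifold (turn it counter-clockwise, seen from above, by about a quarter turn until its lugs stand in the gaps, and lift it out), and hang every cartridge, also those standing on the bench, by its wire bail on a hook of the drying rack, each on a hook of its own. No cartridge may leave the manifold before the valve is shut; leave the jar, the wash bottle and the dish where they are.

Things in the scene. Friction and masses are not known exactly. Their poses are not given: they have to be found in the camera images.
- manifold: grey block 120 x 320 x 50 mm, fixed to the bench. Origin: centre of the underside; y along the block. On its top: the valve lever at y = -115 mm and two steel bayonet collars at y = 0 and y = +105 mm. A locked cartridge's x axis is within 0.35 rad of the block's x; it lifts out once turned counter-clockwise to about 63 degrees (52 to 75) from the block's x.
- valve (a joint): angle of the valve lever, rad: 0 leaning to the block's -x side (open), 1.2 leaning to its +x side, at its stop (shut)
- valve_tip (a point): centre of the 26 mm black ball at the end of the valve lever; it swings about a level axis along the block's y, 80 mm below the ball along the lever and 72 mm above the bench, at x = 0, y = -115 mm of the block
- socket1 (a point): centre of the first collar, where the cartridge's underside rests, 50 mm above the bench; axes of the block. Collar: 65 mm inside, 92 mm outside, 19 mm high. Counter-clockwise from x, in degrees: roof over the lugs (13 to 19 mm up) at -40 to 35 and 140 to 215; gaps for the lugs at 35 to 92 and 215 to 272; the rest is solid, the lugs' stop.
- socket2 (a point): the same for the second collar (block y = +105 mm)
- rack: steel drying rack, fixed, on a rubber mat 190 x 360 x 4 mm. Origin: centre of the underside; y along the crossbar, which is 12 mm thick, 340 mm long, at x = +60 mm, its top 133 mm above the bench. Five level hooks of 8 mm wire, 80 mm apart, run from the crossbar towards -x and end in a tip at x = -30 mm, upturned by 10 mm over the top of the wire.
- hook1 (a point): hook 1 of 5: point on the top of its wire where a bail should rest, 30 mm behind the upturned tip, 131 mm above the bench; x points back to the crossbar, along the wire
- hook2 (a point): hook 2 of 5: point on the top of its wire where a bail should rest, 30 mm behind the upturned tip, 131 mm above the bench; x points back to the crossbar, along the wire
- hook3 (a point): hook 3 of 5: point on the top of its wire where a bail should rest, 30 mm behind the upturned tip, 131 mm above the bench; x points back to the crossbar, along the wire
- hook4 (a point): hook 4 of 5: point on the top of its wire where a bail should rest, 30 mm behind the upturned tip, 131 mm above the bench; x points back to the crossbar, along the wire
- hook5 (a point): hook 5 of 5: point on the top of its wire where a bail should rest, 30 mm behind the upturned tip, 131 mm above the bench; x points back to the crossbar, along the wire
- cart1: filter cartridge, 250 g, same if turned half round: steel foot disc 60 mm wide, 12 mm thick, with two lugs at the ends of its own x axis (76 mm over both, 12 mm wide, 3 to 9 mm above the underside); white pleated body 50 mm wide; steel cap 56 mm wide, top at 58 mm; wire bail over it. Origin: centre of underside. At the start locked in the manifold, in socket1.
- cart1_bail (a point): underside of the bail's apex, on the axis, 96 mm above the cartridge's underside. The bail is 8 mm wire, 52 mm wide over all, in the plane of the cartridge's y and z; the opening under it is 38 mm high. On the apex stands a flat grip tab, 9 mm thick along x, 26 mm wide along y, from 104 to 134 mm above the underside.
- cart2: filter cartridge like cart1. At the start locked in the manifold, in socket2.
- cart2_bail (a point): underside of the bail's apex, on the axis, 96 mm above the cartridge's underside. Bail and grip tab as for cart1.
- cart3: filter cartridge like cart1. At the start standing loose on the bench; may be absent.
- cart3_bail (a point): underside of the bail's apex, on the axis, 96 mm above the cartridge's underside. Bail and grip tab as for cart1.
- cart4: filter cartridge like cart1. At the start standing loose on the bench; may be absent.
- cart4_bail (a point): underside of the bail's apex, on the axis, 96 mm above the cartridge's underside. Bail and grip tab as for cart1.
- cart5: filter cartridge like cart1. At the start standing loose on the bench; may be absent.
- cart5_bail (a point): underside of the bail's apex, on the axis, 96 mm above the cartridge's underside. Bail and grip tab as for cart1.
- jar: amber glass jar, 48 mm across, 60 mm high, to be left alone; origin: centre of the underside
- wash_bottle: white wash bottle, 64 mm across, 160 mm high, to be left alone; origin: centre of the underside
- dish: white dish, 90 mm across, 16 mm high, to be left alone; origin: centre of the underside

How it is judged:
By the outcome, as a careful person would: the job done as asked, in the order asked, and still so for the second after the job is handed in, with the robot touching nothing.
Of cart3, cart4, cart5 only 2 to 3 are there at a start; the rules pass over those that are not, and their reading is None.
At some moment in a run one of cart3, cart4, cart5 may be knocked a few centimetres aside while the robot is not near it.
Once in a run the grip may slacken for a moment while it holds something.
It also fails if it takes over 208 s, if anything falls off the work surface, if the arm or the gripper's body presses on something with over 40 N, if the wrist force passes 120 N, or if a joint passes its speed limit or range.

## Working session

There is one attempt and no reset: what is moved stays moved. The work goes in short steps, Python scripts to look and compute and a tool call to move; the robot and the scene stay as the last step left them, time stands still between calls to the robot, and variables do not carry over. Pictures are saved under pics/ and viewed, at most 14 in all, crops included, and the job is handed in when it is done.

Besides the shell and the picture viewer there is one more tool, called after "Emit:" in YAML: its name, and indented under it one key for each argument. arm_command: Moves the arm, as the interface text tells. Its arguments: {"type":"object","properties":{"plan":{"type":"array","items":{"type":"object","properties":{"tx":{"type":"number"},"ty":{"type":"number"},"tz":{"type":"number"},"turn":{"type":"number"},"fingers":{"type":"number"}}}},"grip_force":{"type":"number"}},"required":["plan"]}

```bash
ls; mkdir -p pics; cat > h.py <<'E'
import numpy as np, cv2
from bench import get_state, grab_frame, camera_info, job_done
def cam(n):
    i=camera_info(n); T=np.array(i["world_from_camera"]); f=210/np.tan(np.radians(i["fov_y"])/2)
    return T,f,i["cx"],i["cy"]
def cloud(n,save=None):
    T,f,cx,cy=cam(n); im,d=grab_frame(n)
    if save: cv2.imwrite("pics/"+save+".png",im[:,:,::-1])
    v,u=np.mgrid[:420,:560]
    P=np.stack([(u-cx)/f*d,(v-cy)/f*d,d,np.ones_like(d)],-1)@T.T
    P=P[...,:3]; P[d==0]=np.nan
    return im,P
def st():
    s=get_state(); print({k:np.round(s[k],3).tolist() for k in ["time","joint_pos","position","ee_rot","wrist_force","width","grasp_force"]})
E
python3 - <<'E'
from h import *
st()
for n in ["scene","side","wrist"]:
    print(camera_info(n))
    im,P=cloud(n,n+"0"); np.savez("pics/%s0.npz"%n,im=im,P=P)
E
```

```text
pics
{'time': 0.0, 'joint_pos': [1.322, 0.508, -0.238, 1.501, 0.126, 1.149, -0.155], 'position': [0.217, -0.586, 0.255], 'ee_rot': [[0.938, 0.347, -0.001], [0.347, -0.938, 0.002], [-0.0, -0.002, -1.0]], 'wrist_force': [0.572, 0.577, -0.09], 'width': 1.0, 'grasp_force': 0.0}
{'fov_y': 51.740920963758015, 'cx': 273.8680225037479, 'cy': 213.03072909817033, 'world_from_camera': array([[-0.4511205 ,  0.58175537, -0.67679464,  1.28306931],
       [ 0.89243443,  0.28798264, -0.34731366,  0.4124047 ],
       [-0.00714648, -0.76067515, -0.6490934 ,  0.796101  ],
       [ 0.        ,  0.        ,  0.        ,  1.        ]])}
{'fov_y': 44.859294665278064, 'cx': 291.7355296506221, 'cy': 205.76519553942668, 'world_from_camera': array([[-0.99912636, -0.02408121,  0.03415558,  0.53057912],
       [-0.04166062,  0.63849126, -0.76850068,  0.93246875],
       [-0.00330161, -0.76925223, -0.63893669,  0.85619109],
       [ 0.        ,  0.        ,  0.        ,  1.        ]])}
{'fov_y': 63.99907295935723, 'cx': 281.61825857699773, 'cy': 205.8247390158761, 'world_from_camera': array([[ 0.34745925, -0.88846312, -0.29984223,  0.29471206],
       [-0.93769396, -0.32971067, -0.10963988, -0.55737694],
       [-0.00145019,  0.31925564, -0.94766752,  0.37165712],
       [ 0.        ,  0.        ,  0.        ,  1.        ]])}
```

View pics/scene0.png

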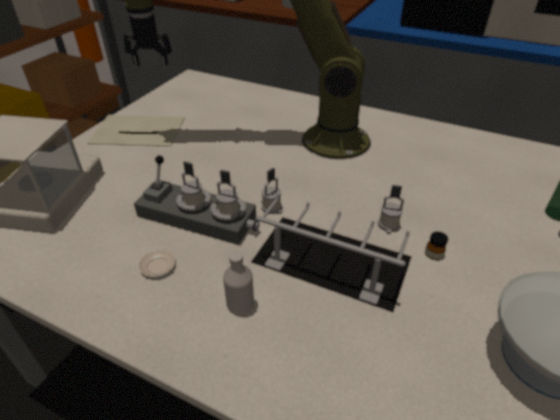

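View pics/side0.png

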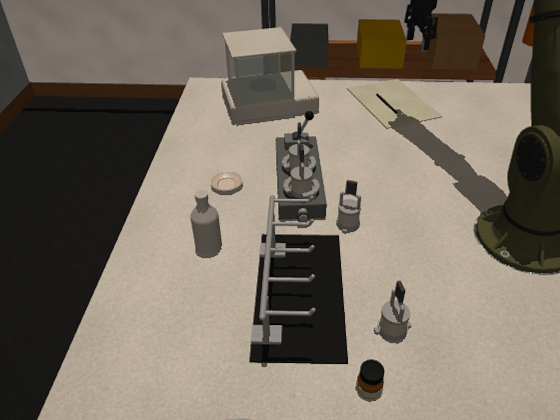

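```bash
cat > top.py <<'E'
from h import *
import sys
# merged top-down height map, 1mm... 2mm cells, colour by image
R=[np.load("pics/%s.npz"%n) for n in sys.argv[2:]]
P=np.concatenate([r["P"].reshape(-1,3) for r in R]);C=np.concatenate([r["im"].reshape(-1,3) for r in R])
ok=np.isfinite(P[:,0])&(P[:,2]>-.02)&(P[:,2]<.4);P=P[ok];C=C[ok]
o=np.argsort(P[:,2]);P=P[o];C=C[o]
x0,y1=0.1,0.6
u=((y1-P[:,1])/.0016).astype(int);v=((.9-P[:,0])/.0016).astype(int)
im=np.zeros((520,760,3),np.uint8);ok=(u>=0)&(u<760)&(v>=0)&(v<520)
z=np.clip(P[:,2]/.22*255,0,255).astype(np.uint8)
col=cv2.applyColorMap(z[:,None],cv2.COLORMAP_JET)[:,0]
im[v[ok],u[ok]]=(0.5*col+0.5*C[:,::-1])[ok]
for k in range(0,9):
    vv=int((.9-k*.1)/.0016)
    cv2.putText(im,"x.%d"%k,(0,vv),0,.4,(255,255,255)); im[max(0,min(519,vv)),::8]=255
for k in range(-6,7):
    uu=int((y1-k*.1)/.0016); im[::8,max(0,min(759,uu))]=255; cv2.putText(im,"y%.1f"%(k*.1),(uu,10),0,.35,(255,255,255))
cv2.imwrite("pics/%s.png"%sys.argv[1],im)
E
python3 top.py top0 scene0 side0
```

```text
(no output)
```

View pics/top0.png

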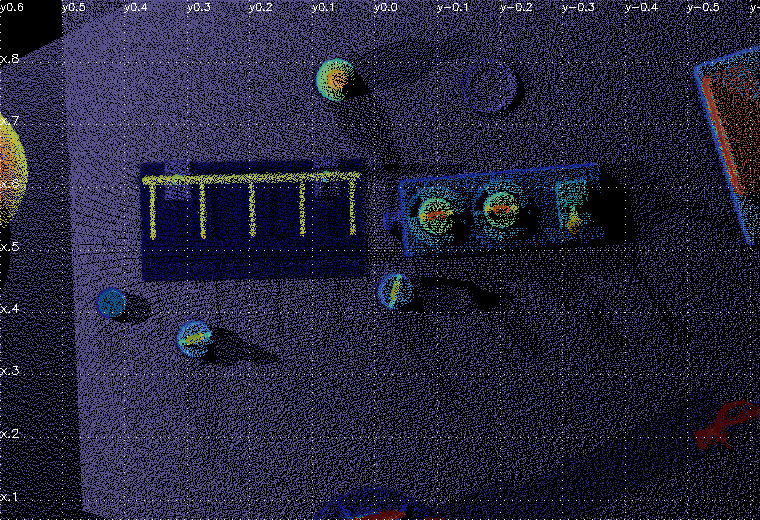

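The scene view shows the manifold with its lever (ball at about 160,158), two locked cartridges (190,190 and 227,200), two loose ones (271,190 and 392,210), and the rack. The top-down map agrees: lever at about (.54,-.32), leaning towards -x; rack hooks point towards -x; jar at (.41,.42).

```bash
cat > meas.py <<'E'
from h import *
def tab(P,c,zt,r=.03,tol=.004):
    Q=P.reshape(-1,3);m=(np.hypot(Q[:,0]-c[0],Q[:,1]-c[1])<r)&(abs(Q[:,2]-zt)<tol);q=Q[m]
    if len(q)<5: return None
    (cx,cy),(w,h),a=cv2.minAreaRect((q[:,:2]*1000).astype(np.float32))
    if w<h: w,h,a=h,w,a+90
    a=(a+90)%180-90
    return dict(n=len(q),c=(round(cx,1),round(cy,1)),wh=(round(w,1),round(h,1)),long_deg=round(a,1),med=np.round(np.median(q,0)*1000,1).tolist())
E
python3 - <<'E'
from meas import *
for n in ["scene0","side0"]:
    P=np.load("pics/%s.npz"%n)["P"]; Q=P.reshape(-1,3); print(n)
    bench=Q[(abs(Q[:,0]-.3)<.1)&(abs(Q[:,1]-.1)<.08)]; print("bench z",np.nanmedian(bench[:,2]))
    for c,zt in [((.357,.29),.134),((.43,-.035),.134),((.553,-.1),.184),((.563,-.2),.184)]:
        q=Q[(np.hypot(Q[:,0]-c[0],Q[:,1]-c[1])<.03)]; print(c,"zmax",np.nanmax(q[:,2]).round(4),tab(P,c,np.nanpercentile(q[:,2],99.5)-.003), "body",tab(P,c,zt-.011,tol=.012))
        cc=zt-.134+.056; print("   cap",tab(P,c,cc,r=.036))
    # ball
    q=Q[(abs(Q[:,0]-.54)<.06)&(abs(Q[:,1]+.32)<.05)&(Q[:,2]>.125)]; print("ball",len(q),q.mean(0).round(4),q.min(0).round(3),q.max(0).round(3))
    # hooks
    for y in [.35,.275,.195,.115,.035]:
        q=Q[(Q[:,0]>.5)&(Q[:,0]<.598)&(abs(Q[:,1]-y)<.025)&(Q[:,2]>.115)&(Q[:,2]<.15)]
        print("hook",len(q),"x",q[:,0].min().round(4),"tip y",np.median(q[q[:,0]<.53][:,1]).round(4),"root y",np.median(q[q[:,0]>.57][:,1]).round(4),"z",np.percentile(q[q[:,0]>.535][:,2],[50,90]).round(4),"zmax",q[:,2].max().round(4))
    q=Q[(Q[:,0]>.59)&(Q[:,0]<.63)&(abs(Q[:,1]-.195)<.165)&(Q[:,2]>.125)&(Q[:,2]<.14)]
    p=np.polyfit(q[:,1],q[:,0],1);print("bar",p,np.polyval(p,.195),"z",np.percentile(q[:,2],90),"y",q[:,1].min(),q[:,1].max())
    # block top
    q=Q[(abs(Q[:,2]-.05)<.004)&(abs(Q[:,0]-.565)<.09)&(abs(Q[:,1]+.2)<.18)];print("block",cv2.minAreaRect((q[:,:2]*1000).astype(np.float32)),np.median(q[:,2]))
    # any other objects: list blobs z 0.1..0.15 elsewhere - skip
E
```

```text
scene0
bench z -0.002650629144590355
(0.357, 0.29) zmax 0.1345 {'n': 35, 'c': (357.9, 287.8), 'wh': (25.0, 12.4), 'long_deg': -74.0, 'med': [360.9, 287.6, 130.9]} body {'n': 89, 'c': (358.5, 288.2), 'wh': (25.5, 14.0), 'long_deg': -72.6, 'med': [361.5, 288.6, 124.0]}
   cap {'n': 220, 'c': (359.5, 287.0), 'wh': (55.8, 50.5), 'long_deg': 27.3, 'med': [363.4, 288.9, 55.8]}
(0.43, -0.035) zmax 0.1338 {'n': 31, 'c': (435.7, -32.7), 'wh': (27.4, 11.2), 'long_deg': -8.3, 'med': [436.5, -31.1, 129.7]} body {'n': 70, 'c': (435.7, -33.1), 'wh': (27.4, 12.2), 'long_deg': -9.1, 'med': [437.9, -30.2, 124.0]}
   cap {'n': 168, 'c': (436.2, -32.3), 'wh': (57.1, 52.0), 'long_deg': -17.0, 'med': [436.4, -31.1, 55.3]}
(0.553, -0.1) zmax 0.1834 {'n': 40, 'c': (555.8, -98.1), 'wh': (25.9, 11.3), 'long_deg': -71.9, 'med': [557.5, -97.9, 180.3]} body {'n': 88, 'c': (556.4, -98.4), 'wh': (26.8, 12.2), 'long_deg': -71.9, 'med': [558.1, -96.8, 174.7]}
   cap {'n': 225, 'c': (556.0, -96.8), 'wh': (55.2, 54.8), 'long_deg': -7.4, 'med': [560.3, -98.1, 105.5]}
(0.563, -0.2) zmax 0.1827 {'n': 34, 'c': (565.1, -2
[... 2368 characters left out ...]
.3]}
ball 79 [ 0.539  -0.3158  0.1448] [ 0.526 -0.326  0.125] [ 0.551 -0.304  0.159]
hook 202 x 0.5174 tip y 0.3556 root y 0.3565 z [0.1294 0.1314] zmax 0.1415
hook 191 x 0.5181 tip y 0.2759 root y 0.2765 z [0.1291 0.1315] zmax 0.1416
hook 160 x 0.5208 tip y 0.1962 root y 0.1973 z [0.129  0.1313] zmax 0.1407
hook 144 x 0.5215 tip y 0.116 root y 0.1169 z [0.1289 0.1315] zmax 0.1427
hook 106 x 0.5245 tip y 0.0372 root y 0.0371 z [0.1285 0.131 ] zmax 0.1411
bar [-0.01659772  0.61340748] 0.6101709271008038 z 0.13333849176658996 y 0.030078607893747833 0.3596322366613466
block ((562.6356201171875, -202.61253356933594), (119.69400024414062, 324.208251953125), 5.080554485321045) 0.049479624607645156
```

```bash
python3 - <<'E'
from h import *
a=cv2.imread("pics/scene0.png")[130:260,120:290];cv2.imwrite("pics/c1.png",cv2.resize(a,(780,596),interpolation=cv2.INTER_CUBIC))
E
```

```text
(no output)
```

View pics/c1.png

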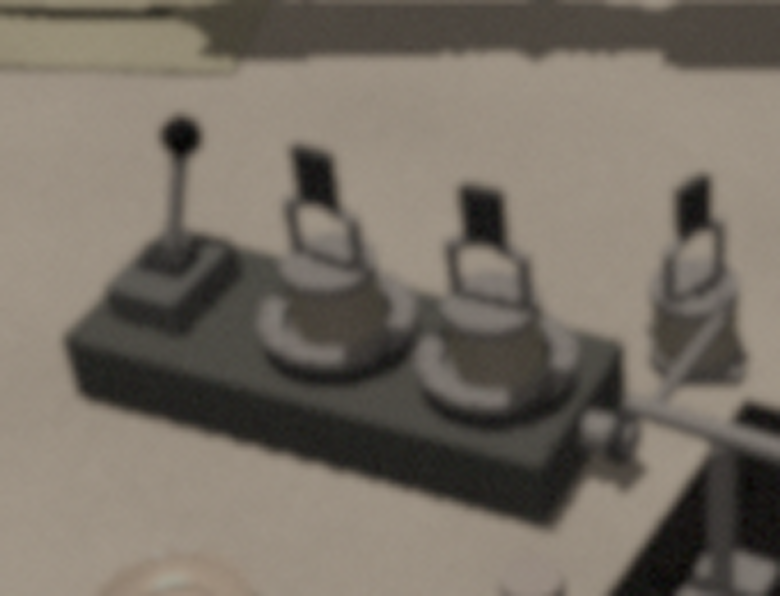

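Emit:
arm_command:
  plan:
    - {"turn": -0.166,"fingers": 1}
    - {"turn": -0.166,"fingers": 1}
    - {"turn": -0.166,"fingers": 1}
    - {"turn": -0.166,"fingers": 1}
    - {"turn": -0.166,"fingers": 1}
    - {"turn": -0.166,"fingers": 1}
    - {"turn": -0.166,"fingers": 1}
    - {"turn": -0.166,"fingers": 1}
    - {"turn": -0.166,"fingers": 1}
    - {"turn": -0.166,"fingers": 1}
    - {"fingers": 1}

```text
invalid input
```

Emit:
arm_command:
  plan:
    - {"ty": 0.85,"tx": 0.69}
    - {"ty": 0.85,"tx": 0.69}
    - {"ty": 0.85,"tx": 0.69}
    - {"ty": 0.85,"tx": 0.69}
    - {"ty": 0.85,"tx": 0.69}
    - {"ty": 0.85,"tx": 0.69}
    - {"ty": 0.85,"tx": 0.69}
    - {"ty": 0.85,"tx": 0.69}
    - {"ty": 0.85,"tx": 0.69}
    - {"ty": 0.85,"tx": 0.69}
    - {"ty": 0.85,"tx": 0.69}
    - {"ty": 0.85,"tx": 0.69}
    - {"ty": 0.85,"tx": 0.69}
    - {"ty": 0.85,"tx": 0.69}
    - {"ty": 0.85,"tx": 0.69}
    - {"ty": 0.85,"tx": 0.69}
    - {"ty": 0.85,"tx": 0.69}
    - {}

```text
invalid input
```

Emit:
arm_command:
  plan:
    - {"tx": 0,"ty": 0,"tz": 0,"turn": -0.166,"fingers": 1}
    - {"tx": 0,"ty": 0,"tz": 0,"turn": -0.166,"fingers": 1}
    - {"tx": 0,"ty": 0,"tz": 0,"turn": -0.166,"fingers": 1}
    - {"tx": 0,"ty": 0,"tz": 0,"turn": -0.166,"fingers": 1}
    - {"tx": 0,"ty": 0,"tz": 0,"turn": -0.166,"fingers": 1}
    - {"tx": 0,"ty": 0,"tz": 0,"turn": -0.166,"fingers": 1}
    - {"tx": 0,"ty": 0,"tz": 0,"turn": -0.166,"fingers": 1}
    - {"tx": 0,"ty": 0,"tz": 0,"turn": -0.166,"fingers": 1}
    - {"tx": 0,"ty": 0,"tz": 0,"turn": -0.166,"fingers": 1}
    - {"tx": 0,"ty": 0,"tz": 0,"turn": -0.166,"fingers": 1}

```text
time: 1.15
position: [0.2169, -0.5859, 0.2559]
ee_rot: [[-0.093, 0.996, -0.0], [0.996, 0.093, 0.001], [0.001, -0.0, -1.0]]
wrist_force: [0.9, 0.3, 0.3]
width: 0.002
grasp_force: 0.0
```

Emit:
arm_command:
  plan:
    - {"tx": 0.69,"ty": 0.87,"tz": 0.32,"turn": 0,"fingers": 1}
    - {"tx": 0.69,"ty": 0.87,"tz": 0.32,"turn": 0,"fingers": 1}
    - {"tx": 0.69,"ty": 0.87,"tz": 0.32,"turn": 0,"fingers": 1}
    - {"tx": 0.69,"ty": 0.87,"tz": 0.32,"turn": 0,"fingers": 1}
    - {"tx": 0.69,"ty": 0.87,"tz": 0.32,"turn": 0,"fingers": 1}
    - {"tx": 0.69,"ty": 0.87,"tz": 0.32,"turn": 0,"fingers": 1}
    - {"tx": 0.69,"ty": 0.87,"tz": 0.32,"turn": 0,"fingers": 1}
    - {"tx": 0.69,"ty": 0.87,"tz": 0.32,"turn": 0,"fingers": 1}
    - {"tx": 0.69,"ty": 0.87,"tz": 0.32,"turn": 0,"fingers": 1}
    - {"tx": 0.69,"ty": 0.87,"tz": 0.32,"turn": 0,"fingers": 1}
    - {"tx": 0.69,"ty": 0.87,"tz": 0.32,"turn": 0,"fingers": 1}
    - {"tx": 0.69,"ty": 0.87,"tz": 0.32,"turn": 0,"fingers": 1}
    - {"tx": 0.69,"ty": 0.87,"tz": 0.32,"turn": 0,"fingers": 1}
    - {"tx": 0.69,"ty": 0.87,"tz": 0.32,"turn": 0,"fingers": 1}
    - {"tx": 0.69,"ty": 0.8,"tz": 0.32,"turn": 0,"fingers": 1}
    - {"tx": 0.69,"ty": 0.7,"tz": 0.32,"turn": 0,"fingers": 1}
    - {"tx": 0.69,"ty": 0.6,"tz": 0.32,"turn": 0,"fingers": 1}
    - {"tx": 0,"ty": 0,"tz": 0,"turn": 0,"fingers": 1}
    - {"tx": 0,"ty": 0,"tz": 0,"turn": 0,"fingers": 1}

```text
time: 3.05
position: [0.4808, -0.3274, 0.1473]
ee_rot: [[-0.088, 0.996, -0.001], [0.996, 0.088, 0.0], [0.0, -0.001, -1.0]]
wrist_force: [-0.9, -0.7, 0.8]
width: 0.002
grasp_force: 0.0
```

Emit:
arm_command:
  plan:
    - {"tx": 0,"ty": 0.5,"tz": 0.05,"turn": 0,"fingers": 1}
    - {"tx": 0,"ty": 0.5,"tz": 0.05,"turn": 0,"fingers": 1}
    - {"tx": 0,"ty": 0.4,"tz": 0,"turn": 0,"fingers": 1}
    - {"tx": 0,"ty": 0.4,"tz": 0,"turn": 0,"fingers": 1}
    - {"tx": 0,"ty": 0.4,"tz": 0,"turn": 0,"fingers": 1}
    - {"tx": 0,"ty": 0.4,"tz": 0,"turn": 0,"fingers": 1}
    - {"tx": 0,"ty": 0.4,"tz": 0,"turn": 0,"fingers": 1}
    - {"tx": 0,"ty": 0.4,"tz": 0,"turn": 0,"fingers": 1}
    - {"tx": 0,"ty": 0.4,"tz": 0,"turn": 0,"fingers": 1}
    - {"tx": 0,"ty": 0.4,"tz": 0,"turn": 0,"fingers": 1}
    - {"tx": 0,"ty": 0.4,"tz": 0,"turn": 0,"fingers": 1}
    - {"tx": 0,"ty": 0.4,"tz": 0,"turn": 0,"fingers": 1}

```text
time: 4.25
position: [0.5809, -0.3184, 0.1449]
ee_rot: [[-0.088, 0.996, -0.001], [0.996, 0.088, 0.001], [0.001, -0.001, -1.0]]
wrist_force: [-1.2, -0.4, 0.2]
width: 0.001
grasp_force: 0.5
```

```bash
python3 - <<'E'
from h import *
im,P=cloud("side","p1")
a=im[100:230,240:410,::-1];cv2.imwrite("pics/p1c.png",cv2.resize(a,(780,596),interpolation=cv2.INTER_CUBIC))
E
```

```text
(no output)
```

View pics/p1c.png

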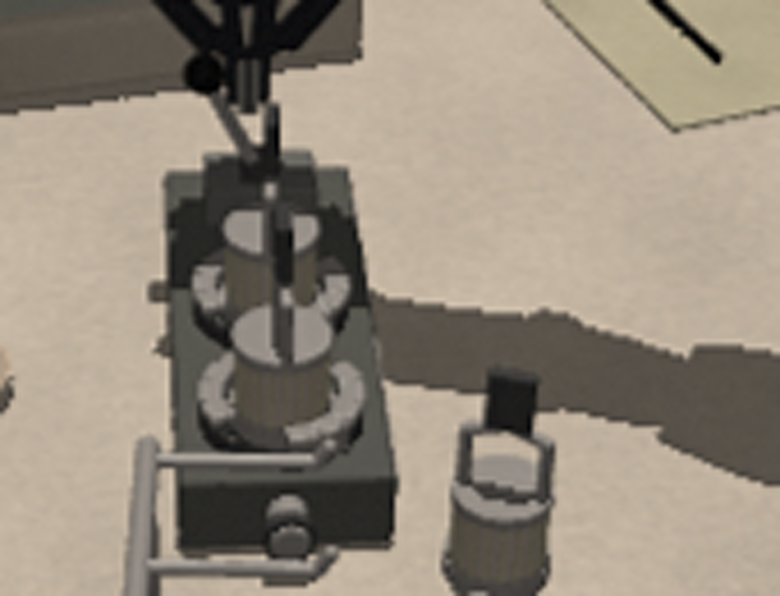

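The crop shows the lever (ball at about 203,72) swung well past upright, with the closed fingers (245,85) behind it. I keep pushing slowly to the stop.

Emit:
arm_command:
  plan:
    - {"tx": 0,"ty": 0.2,"tz": 0,"turn": 0,"fingers": 1}
    - {"tx": 0,"ty": 0.2,"tz": 0,"turn": 0,"fingers": 1}
    - {"tx": 0,"ty": 0.2,"tz": 0,"turn": 0,"fingers": 1}
    - {"tx": 0,"ty": 0.2,"tz": 0,"turn": 0,"fingers": 1}

```text
time: 4.7
position: [0.5923, -0.3178, 0.1449]
ee_rot: [[-0.086, 0.996, -0.01], [0.996, 0.086, 0.0], [0.001, -0.01, -1.0]]
wrist_force: [-23.8, 1.6, 13.3]
width: -0.001
grasp_force: 11.6
```

Emit:
arm_command:
  plan:
    - {"tx": 0,"ty": 0.1,"tz": 0,"turn": 0,"fingers": 1}
    - {"tx": 0,"ty": 0,"tz": 0,"turn": 0,"fingers": 1}
    - {"tx": 0,"ty": -0.8,"tz": 0,"turn": 0,"fingers": 1}
    - {"tx": 0,"ty": -0.8,"tz": 0,"turn": 0,"fingers": 1}
    - {"tx": 0,"ty": 0,"tz": -0.95,"turn": 0,"fingers": 1}
    - {"tx": 0,"ty": 0,"tz": -0.95,"turn": 0,"fingers": 1}
    - {"tx": 0,"ty": 0,"tz": -0.95,"turn": 0,"fingers": 1}
    - {"tx": 0,"ty": 0,"tz": -0.95,"turn": 0,"fingers": 1}
    - {"tx": 0,"ty": 0,"tz": -0.95,"turn": 0,"fingers": -1}
    - {"tx": 0.6,"ty": 0,"tz": -0.95,"turn": 0,"fingers": -1}
    - {"tx": 0.9,"ty": 0,"tz": -0.95,"turn": 0,"fingers": -1}
    - {"tx": 0.9,"ty": 0,"tz": -0.95,"turn": 0,"fingers": -1}
    - {"tx": 0.9,"ty": 0,"tz": -0.95,"turn": 0,"fingers": -1}
    - {"tx": 0.9,"ty": 0,"tz": -0.95,"turn": 0,"fingers": -1}
    - {"tx": 0.9,"ty": 0,"tz": -0.3,"turn": 0,"fingers": -1}
    - {"tx": 0.7,"ty": 0,"tz": 0,"turn": 0,"fingers": -1}
    - {"tx": 0,"ty": 0,"tz": 0,"turn": 0,"fingers": -1}
    - {"tx": 0,"ty": 0,"tz": 0,"turn": 0,"fingers": -1}

```text
time: 6.5
position: [0.5562, -0.2045, 0.3406]
ee_rot: [[-0.088, 0.996, -0.002], [0.996, 0.088, -0.0], [-0.0, -0.002, -1.0]]
wrist_force: [-0.6, -0.4, -0.1]
width: 0.998
grasp_force: 0.0
```

```bash
cat > w.py <<'E'
from meas import *
import sys
def look(name,tabs):
    im,P=cloud("wrist",name);np.savez("pics/%s.npz"%name,im=im,P=P);Q=P.reshape(-1,3)
    for c,zt in tabs:
        print(c,"tab",tab(P,c,zt-.002,r=.03,tol=.006)); print("   cap",tab(P,c,zt-.134+.057,r=.036))
    return im,P
E
python3 - <<'E'
from w import *
st()
im,P=look("w1",[((.564,-.202),.184),((.554,-.098),.184)])
Q=P.reshape(-1,3)
q=Q[(abs(Q[:,2]-.05)<.004)&(abs(Q[:,0]-.565)<.09)&(abs(Q[:,1]+.2)<.18)];print("block",cv2.minAreaRect((q[:,:2]*1000).astype(np.float32)),np.median(q[:,2]))
S=cloud("side")[1].reshape(-1,3);q=S[(abs(S[:,0]-.62)<.06)&(abs(S[:,1]+.315)<.05)&(S[:,2]>.115)];print("ball",q.mean(0),q.max(0))
E
```

```text
{'time': 6.5, 'joint_pos': [0.686, 0.442, -0.606, 1.437, 0.253, 1.343, 0.156], 'position': [0.556, -0.204, 0.341], 'ee_rot': [[-0.088, 0.996, -0.002], [0.996, 0.088, -0.0], [-0.0, -0.002, -1.0]], 'wrist_force': [-0.573, -0.423, -0.113], 'width': 0.998, 'grasp_force': 0.0}
(0.564, -0.202) tab {'n': 313, 'c': (562.7, -204.2), 'wh': (25.4, 8.9), 'long_deg': 89.7, 'med': [562.6, -203.4, 182.0]}
   cap {'n': 1613, 'c': (562.7, -203.7), 'wh': (54.7, 54.3), 'long_deg': 5.5, 'med': [557.8, -202.2, 106.4]}
(0.554, -0.098) tab {'n': 442, 'c': (553.4, -100.2), 'wh': (26.0, 8.5), 'long_deg': -84.3, 'med': [553.3, -100.0, 182.2]}
   cap {'n': 2123, 'c': (553.5, -100.5), 'wh': (54.5, 53.8), 'long_deg': 5.1, 'med': [548.8, -100.0, 106.4]}
block ((562.7395629882812, -204.1098175048828), (119.22164916992188, 317.8130798339844), 5.1508331298828125) 0.04838481505419251
ball [ 0.61477606 -0.30976852  0.13772077] [ 0.62911528 -0.29938531  0.15226869]
```

View pics/w1.png

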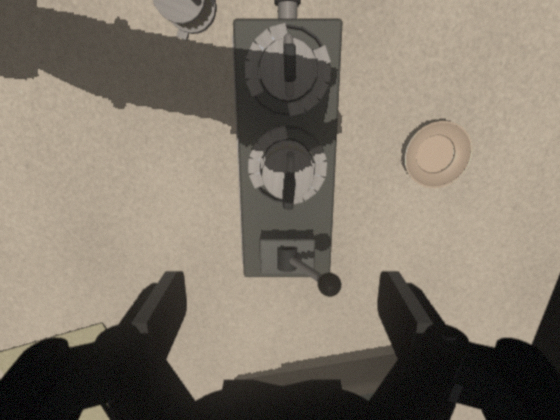

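The wrist view shows the lever on the +x side (ball at 330,285) and both cartridges square in their collars (tabs at 290,180 and 290,60). Next I grasp cart1.

Emit:
arm_command:
  grip_force: 90
  plan:
    - {"tx": 0.02,"ty": 0.32,"tz": 0.3,"turn": 0.119,"fingers": -1}
    - {"tx": 0,"ty": 0,"tz": 0.9,"turn": 0,"fingers": -1}
    - {"tx": 0,"ty": 0,"tz": 0.9,"turn": 0,"fingers": -1}
    - {"tx": 0,"ty": 0,"tz": 0.9,"turn": 0,"fingers": -1}
    - {"tx": 0,"ty": 0,"tz": 0.9,"turn": 0,"fingers": -1}
    - {"tx": 0,"ty": 0,"tz": 0.9,"turn": 0,"fingers": -1}
    - {"tx": 0,"ty": 0,"tz": 0.9,"turn": 0,"fingers": -1}
    - {"tx": 0,"ty": 0,"tz": 0.9,"turn": 0,"fingers": -1}
    - {"tx": 0,"ty": 0,"tz": 0.9,"turn": 0,"fingers": -1}
    - {"tx": 0,"ty": 0,"tz": 0.5,"turn": 0,"fingers": -1}
    - {"tx": 0,"ty": 0,"tz": 0,"turn": 0,"fingers": -1}
    - {"tx": 0,"ty": 0,"tz": 0,"turn": 0,"fingers": 1}
    - {"tx": 0,"ty": 0,"tz": 0,"turn": 0,"fingers": 1}
    - {"tx": 0,"ty": 0,"tz": 0,"turn": 0,"fingers": 1}
    - {"tx": 0,"ty": 0,"tz": 0,"turn": 0,"fingers": 1}
    - {"tx": 0,"ty": 0,"tz": 0,"turn": 0,"fingers": 1}
    - {"tx": 0,"ty": 0,"tz": 0,"turn": 0,"fingers": 1}
    - {"tx": 0,"ty": 0,"tz": 0,"turn": 0,"fingers": 1}
    - {"tx": 0,"ty": 0,"tz": 0,"turn": 0,"fingers": 1}

```text
time: 8.5
position: [0.5629, -0.2033, 0.1819]
ee_rot: [[0.006, 1.0, 0.0], [1.0, -0.006, -0.0], [-0.0, 0.0, -1.0]]
wrist_force: [-2.0, 0.4, 5.4]
width: 0.09
grasp_force: 89.0
```

Emit:
arm_command:
  plan:
    - {"tx": 0,"ty": 0,"tz": 0,"turn": -0.127,"fingers": 1}
    - {"tx": 0,"ty": 0,"tz": 0,"turn": -0.127,"fingers": 1}
    - {"tx": 0,"ty": 0,"tz": 0,"turn": -0.127,"fingers": 1}
    - {"tx": 0,"ty": 0,"tz": 0,"turn": -0.127,"fingers": 1}
    - {"tx": 0,"ty": 0,"tz": 0,"turn": -0.127,"fingers": 1}
    - {"tx": 0,"ty": 0,"tz": 0,"turn": -0.127,"fingers": 1}
    - {"tx": 0,"ty": 0,"tz": 0,"turn": -0.127,"fingers": 1}
    - {"tx": 0,"ty": 0,"tz": 0,"turn": -0.127,"fingers": 1}
    - {"tx": 0,"ty": 0,"tz": 0,"turn": -0.127,"fingers": 1}
    - {"tx": 0,"ty": 0,"tz": 0,"turn": -0.127,"fingers": 1}
    - {"tx": 0,"ty": 0,"tz": 0,"turn": -0.127,"fingers": 1}
    - {"tx": 0,"ty": 0,"tz": 0,"turn": -0.127,"fingers": 1}
    - {"tx": 0,"ty": 0,"tz": 0,"turn": 0,"fingers": 1}
    - {"tx": 0,"ty": 0,"tz": 0,"turn": 0,"fingers": 1}

```text
time: 9.9
position: [0.5635, -0.2033, 0.1819]
ee_rot: [[-0.929, 0.371, 0.002], [0.371, 0.929, 0.0], [-0.001, 0.001, -1.0]]
wrist_force: [0.2, 0.3, 5.3]
width: 0.09
grasp_force: 88.9
```

Emit:
arm_command:
  plan:
    - {"tx": 0,"ty": 0,"tz": -0.2,"turn": 0,"fingers": 1}
    - {"tx": 0,"ty": 0,"tz": -0.2,"turn": 0,"fingers": 1}

```text
time: 10.1
position: [0.5622, -0.2034, 0.1889]
ee_rot: [[-0.929, 0.371, -0.002], [0.371, 0.929, 0.0], [0.002, -0.0, -1.0]]
wrist_force: [-0.3, -0.7, -3.2]
width: 0.082
grasp_force: 87.7
```

Emit:
arm_command:
  plan:
    - {"tx": 0,"ty": 0,"tz": -0.5,"turn": 0,"fingers": 1}
    - {"tx": 0,"ty": 0,"tz": -0.8,"turn": 0,"fingers": 1}
    - {"tx": 0,"ty": 0,"tz": -0.9,"turn": 0,"fingers": 1}
    - {"tx": 0,"ty": 0,"tz": -0.9,"turn": 0,"fingers": 1}
    - {"tx": 0,"ty": 0,"tz": -0.9,"turn": 0,"fingers": 1}
    - {"tx": 0,"ty": 0,"tz": -0.9,"turn": 0.1496,"fingers": 1}
    - {"tx": 0,"ty": 0,"tz": -0.9,"turn": 0.1496,"fingers": 1}
    - {"tx": 0,"ty": 0,"tz": -0.9,"turn": 0.1496,"fingers": 1}
    - {"tx": 0,"ty": 0,"tz": -0.6,"turn": 0.1496,"fingers": 1}
    - {"tx": 0,"ty": 0,"tz": -0.3,"turn": 0.1496,"fingers": 1}
    - {"tx": 0,"ty": 0,"tz": 0,"turn": 0.1496,"fingers": 1}
    - {"tx": 0,"ty": 0,"tz": 0,"turn": 0.1496,"fingers": 1}
    - {"tx": 0,"ty": 0,"tz": 0,"turn": 0.1496,"fingers": 1}
    - {"tx": 0,"ty": 0,"tz": 0,"turn": 0.1496,"fingers": 1}
    - {"tx": 0,"ty": 0,"tz": 0,"turn": 0.1496,"fingers": 1}

```text
time: 11.6
position: [0.5627, -0.2029, 0.342]
ee_rot: [[-0.012, 1.0, -0.0], [1.0, 0.012, 0.0], [0.0, -0.0, -1.0]]
wrist_force: [-0.1, 0.3, -2.4]
width: 0.089
grasp_force: 87.8
```

Emit:
arm_command:
  plan:
    - {"tx": 0.3,"ty": -0.3,"tz": 0,"turn": 0,"fingers": 1}
    - {"tx": 0.6,"ty": -0.3,"tz": 0,"turn": 0,"fingers": 1}
    - {"tx": 0.8,"ty": -0.3,"tz": 0,"turn": 0,"fingers": 1}
    - {"tx": 0.9,"ty": -0.3,"tz": 0,"turn": 0,"fingers": 1}
    - {"tx": 0.9,"ty": -0.3,"tz": 0,"turn": 0,"fingers": 1}
    - {"tx": 0.9,"ty": -0.3,"tz": 0,"turn": 0,"fingers": 1}
    - {"tx": 0.9,"ty": -0.3,"tz": 0,"turn": 0,"fingers": 1}
    - {"tx": 0.9,"ty": -0.3,"tz": 0,"turn": 0,"fingers": 1}
    - {"tx": 0.9,"ty": -0.3,"tz": 0,"turn": 0,"fingers": 1}
    - {"tx": 0.9,"ty": -0.3,"tz": 0,"turn": 0,"fingers": 1}
    - {"tx": 0.8,"ty": -0.3,"tz": 0,"turn": 0,"fingers": 1}
    - {"tx": 0.6,"ty": 0,"tz": 0,"turn": 0,"fingers": 1}
    - {"tx": 0,"ty": 0,"tz": 0,"turn": 0,"fingers": 1}
    - {"tx": 0,"ty": 0,"tz": 0,"turn": 0,"fingers": 1}

```text
time: 13.0
position: [0.4942, -0.0168, 0.3414]
ee_rot: [[-0.016, 1.0, 0.0], [1.0, 0.016, -0.0], [-0.0, 0.0, -1.0]]
wrist_force: [-0.3, 0.0, -4.2]
width: 0.086
grasp_force: 87.9
```

```bash
cat > rack.py <<'E'
from w import *
def hooks(P):
    Q=P.reshape(-1,3)
    for y in [.3555,.276,.1965,.1165,.037]:
        q=Q[(Q[:,0]>.505)&(Q[:,0]<.597)&(abs(Q[:,1]-y)<.02)&(Q[:,2]>.118)&(Q[:,2]<.15)]
        if len(q)<20: print(y,"few",len(q)); continue
        w=q[q[:,0]>.54]; print("hook",len(q),"xmin",q[:,0].min().round(4),"tip y",np.mean(q[q[:,0]<.53][:,1]).round(4),"line y@.55",np.polyval(np.polyfit(w[:,0],w[:,1],1),.55).round(4),"z",np.percentile(w[:,2],90).round(4),"zmax",q[:,2].max().round(4))
    q=Q[(Q[:,0]>.59)&(Q[:,0]<.63)&(abs(Q[:,1]-.195)<.165)&(Q[:,2]>.129)&(Q[:,2]<.14)]
    if len(q)>50: p=np.polyfit(q[:,1],q[:,0],1);print("bar slope",p[0],"x@.1165",np.polyval(p,.1165))
E
python3 - <<'E'
from rack import *
st(); im,P=cloud("wrist","w2"); hooks(P)
_,S=cloud("side","s2"); hooks(S)
E
```

```text
{'time': 13.0, 'joint_pos': [0.509, 0.283, -0.705, 1.678, 0.192, 1.251, -0.221], 'position': [0.494, -0.017, 0.341], 'ee_rot': [[-0.016, 1.0, 0.0], [1.0, 0.016, -0.0], [-0.0, 0.0, -1.0]], 'wrist_force': [-0.315, 0.037, -4.157], 'width': 0.086, 'grasp_force': 87.864}
0.3555 few 0
0.276 few 0
0.1965 few 0
hook 852 xmin 0.5213 tip y 0.1133 line y@.55 0.1139 z 0.1301 zmax 0.1407
hook 660 xmin 0.5225 tip y 0.0343 line y@.55 0.0348 z 0.1299 zmax 0.1415
bar slope -0.010682460892655812 x@.1165 0.6128776996376769
hook 200 xmin 0.5175 tip y 0.3558 line y@.55 0.3558 z 0.1312 zmax 0.1428
hook 190 xmin 0.5181 tip y 0.2755 line y@.55 0.2757 z 0.1315 zmax 0.1422
hook 156 xmin 0.5208 tip y 0.1959 line y@.55 0.1957 z 0.1312 zmax 0.1408
hook 143 xmin 0.5215 tip y 0.1162 line y@.55 0.1163 z 0.1316 zmax 0.1414
hook 104 xmin 0.5245 tip y 0.0363 line y@.55 0.0364 z 0.1312 zmax 0.1419
bar slope -0.01571274828547293 x@.1165 0.6122696334607017
```

View pics/w2.png

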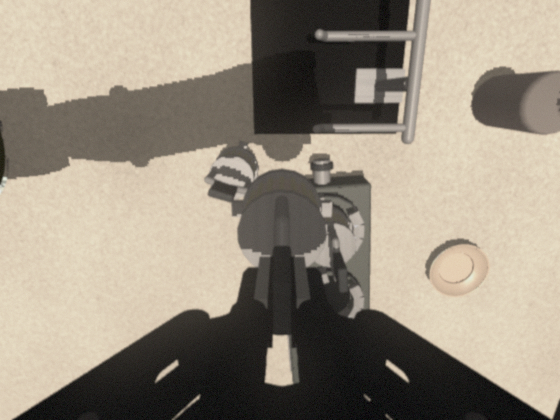

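The wrist view shows cart1 held upright (280,220), hooks 1 and 2 (320,128 and 320,36) ahead, and the bench cartridge at 235,165. Next: go in front of hook 2, then thread the bail over it.

Emit:
arm_command:
  plan:
    - {"tx": 0.4,"ty": -0.3,"tz": 0,"turn": 0,"fingers": 1}
    - {"tx": 0.8,"ty": -0.3,"tz": 0,"turn": 0,"fingers": 1}
    - {"tx": 0.9,"ty": -0.3,"tz": 0,"turn": 0,"fingers": 1}
    - {"tx": 0.9,"ty": -0.3,"tz": 0,"turn": 0,"fingers": 1}
    - {"tx": 0.9,"ty": 0,"tz": 0.3,"turn": 0,"fingers": 1}
    - {"tx": 0.9,"ty": 0,"tz": 0.6,"turn": 0,"fingers": 1}
    - {"tx": 0.9,"ty": 0,"tz": 0.9,"turn": 0,"fingers": 1}
    - {"tx": 0.6,"ty": 0,"tz": 0.9,"turn": 0,"fingers": 1}
    - {"tx": 0.25,"ty": 0,"tz": 0.9,"turn": 0,"fingers": 1}
    - {"tx": 0,"ty": 0,"tz": 0.9,"turn": 0,"fingers": 1}
    - {"tx": 0,"ty": 0,"tz": 0.9,"turn": 0,"fingers": 1}
    - {"tx": 0,"ty": 0,"tz": 0.9,"turn": 0,"fingers": 1}
    - {"tx": 0,"ty": 0,"tz": 0.9,"turn": 0,"fingers": 1}
    - {"tx": 0,"ty": 0,"tz": 0.55,"turn": 0,"fingers": 1}
    - {"tx": 0,"ty": 0,"tz": 0,"turn": 0,"fingers": 1}
    - {"tx": 0,"ty": 0,"tz": 0,"turn": 0,"fingers": 1}

```text
time: 14.7
position: [0.4677, 0.1148, 0.187]
ee_rot: [[-0.017, 1.0, 0.0], [1.0, 0.017, 0.0], [0.0, 0.0, -1.0]]
wrist_force: [0.2, -0.5, -3.2]
width: 0.09
grasp_force: 88.0
```

```bash
cat > zc.py <<'E'
from h import *
# check of held cart from the side camera: highest/lowest near TCP, apex height
def held(P,c,r=.034):
    Q=P.reshape(-1,3);m=(abs(Q[:,0]-c[0])<r)&(abs(Q[:,1]-c[1])<r);q=Q[m]
    return q
E
python3 - <<'E'
from h import *
s=get_state();p=s["position"];print(np.round(p,4))
im,P=cloud("side")
T,f,cx,cy=cam("side"); 
c=np.linalg.inv(T)@np.r_[p,1]; u=int(c[0]/c[2]*f+cx);v=int(c[1]/c[2]*f+cy);print(u,v)
a=im[v-60:v+90,u-100:u+100,::-1];cv2.imwrite("pics/s3.png",cv2.resize(a,(800,600),interpolation=cv2.INTER_CUBIC))
E
```

```text
[0.4677 0.1148 0.187 ]
339 202
```

View pics/s3.png

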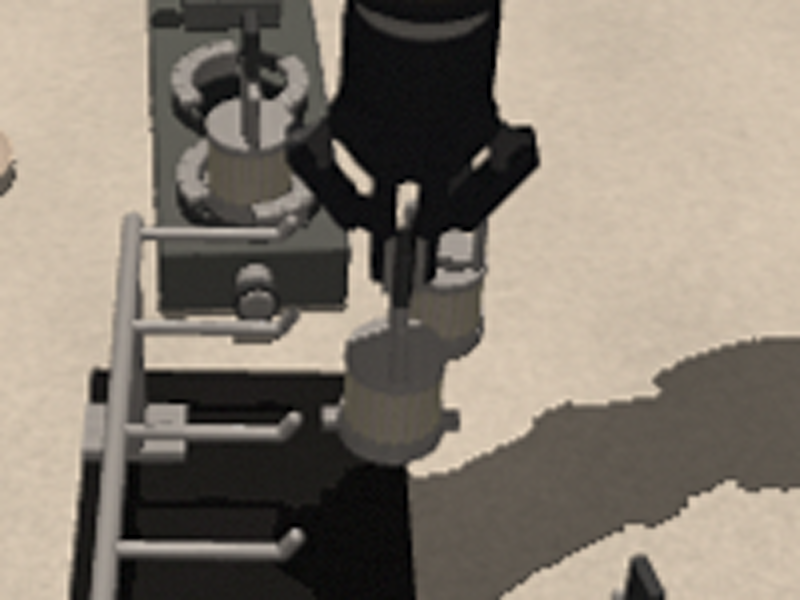

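The side crop shows cart1 hanging straight in the jaws (400,390), clear in front of the hook tips. I thread it on.

Emit:
arm_command:
  plan:
    - {"tx": 0,"ty": 0.3,"tz": 0,"turn": 0,"fingers": 1}
    - {"tx": 0,"ty": 0.5,"tz": 0,"turn": 0,"fingers": 1}
    - {"tx": 0,"ty": 0.5,"tz": 0,"turn": 0,"fingers": 1}
    - {"tx": 0,"ty": 0.5,"tz": 0,"turn": 0,"fingers": 1}
    - {"tx": 0,"ty": 0.5,"tz": 0,"turn": 0,"fingers": 1}
    - {"tx": 0,"ty": 0.5,"tz": 0,"turn": 0,"fingers": 1}
    - {"tx": 0,"ty": 0.5,"tz": 0,"turn": 0,"fingers": 1}
    - {"tx": 0,"ty": 0.5,"tz": 0,"turn": 0,"fingers": 1}
    - {"tx": 0,"ty": 0.4,"tz": 0,"turn": 0,"fingers": 1}
    - {"tx": 0,"ty": 0,"tz": 0,"turn": 0,"fingers": 1}
    - {"tx": 0,"ty": 0,"tz": 0.3,"turn": 0,"fingers": 1}
    - {"tx": 0,"ty": 0,"tz": 0.3,"turn": 0,"fingers": 1}
    - {"tx": 0,"ty": 0,"tz": 0.2,"turn": 0,"fingers": 1}
    - {"tx": 0,"ty": 0,"tz": 0,"turn": 0,"fingers": 1}

```text
time: 16.15
position: [0.551, 0.1154, 0.1697]
ee_rot: [[-0.017, 1.0, -0.002], [1.0, 0.017, -0.0], [-0.0, -0.002, -1.0]]
wrist_force: [0.8, -0.8, -2.9]
width: 0.089
grasp_force: 87.9
```

Emit:
arm_command:
  plan:
    - {"tx": 0,"ty": 0,"tz": 0.1,"turn": 0,"fingers": 1}
    - {"tx": 0,"ty": 0,"tz": 0.1,"turn": 0,"fingers": 1}
    - {"tx": 0,"ty": 0,"tz": 0,"turn": 0,"fingers": 1}

```text
time: 16.45
position: [0.5518, 0.1157, 0.167]
ee_rot: [[-0.016, 1.0, 0.001], [1.0, 0.016, -0.0], [-0.0, 0.001, -1.0]]
wrist_force: [-1.4, 0.3, 1.9]
width: 0.085
grasp_force: 89.0
```

Emit:
arm_command:
  plan:
    - {"tx": 0,"ty": 0,"tz": 0,"turn": 0,"fingers": 0.5}
    - {"tx": 0,"ty": 0,"tz": 0,"turn": 0,"fingers": 0.5}
    - {"tx": 0,"ty": 0,"tz": 0,"turn": 0,"fingers": 0.5}
    - {"tx": 0,"ty": 0,"tz": -0.2,"turn": 0,"fingers": 0.5}
    - {"tx": 0,"ty": 0,"tz": -0.5,"turn": 0,"fingers": 0.5}
    - {"tx": 0,"ty": 0,"tz": -0.9,"turn": 0,"fingers": 0.5}
    - {"tx": 0,"ty": 0,"tz": -0.9,"turn": 0,"fingers": -1}
    - {"tx": 0,"ty": 0,"tz": -0.9,"turn": 0,"fingers": -1}
    - {"tx": 0,"ty": 0,"tz": -0.9,"turn": 0,"fingers": -1}
    - {"tx": -0.5,"ty": 0,"tz": -0.9,"turn": 0,"fingers": -1}
    - {"tx": -0.9,"ty": 0,"tz": -0.9,"turn": 0,"fingers": -1}
    - {"tx": -0.9,"ty": 0,"tz": -0.9,"turn": 0,"fingers": -1}
    - {"tx": -0.9,"ty": 0,"tz": -0.5,"turn": 0,"fingers": -1}
    - {"tx": -0.9,"ty": 0,"tz": 0,"turn": 0,"fingers": -1}
    - {"tx": -0.9,"ty": 0,"tz": 0,"turn": 0,"fingers": -1}
    - {"tx": -0.9,"ty": 0,"tz": 0,"turn": 0,"fingers": -1}
    - {"tx": -0.9,"ty": 0,"tz": 0,"turn": 0,"fingers": -1}
    - {"tx": -0.9,"ty": 0,"tz": 0,"turn": 0,"fingers": -1}
    - {"tx": -0.9,"ty": 0,"tz": 0,"turn": 0,"fingers": -1}
    - {"tx": -0.9,"ty": 0,"tz": 0,"turn": 0,"fingers": -1}

```text
time: 18.45
position: [0.5547, -0.0749, 0.3175]
ee_rot: [[-0.017, 1.0, 0.001], [1.0, 0.017, 0.0], [0.0, 0.001, -1.0]]
wrist_force: [-0.2, -0.5, -0.9]
width: 1.002
grasp_force: 0.0
```

Emit:
arm_command:
  plan:
    - {"tx": -0.9,"ty": 0,"tz": 0,"turn": 0,"fingers": -1}
    - {"tx": -0.8,"ty": 0,"tz": 0,"turn": -0.08,"fingers": -1}
    - {"tx": -0.4,"ty": 0,"tz": 0,"turn": 0,"fingers": -1}
    - {"tx": 0,"ty": 0,"tz": 0,"turn": 0,"fingers": -1}
    - {"tx": 0,"ty": 0,"tz": 0,"turn": 0,"fingers": -1}

```text
time: 18.95
position: [0.556, -0.1155, 0.3168]
ee_rot: [[-0.078, 0.997, 0.0], [0.997, 0.078, 0.001], [0.001, 0.0, -1.0]]
wrist_force: [0.4, -0.2, -0.5]
width: 0.997
grasp_force: 0.0
```

```bash
python3 - <<'E'
from w import *
s=get_state();print(np.round(s["position"],4),np.degrees(np.arctan2(s["ee_rot"][1][1],s["ee_rot"][0][1])))
look("w4",[((.5534,-.1003),.184)])
im,P=cloud("side","s4"); 
for c,z in [((.357,.288),.134),((.434,-.033),.134),((.552,.116),.169)]: print(c,tab(P,c,z-.004,tol=.006))
cv2.imwrite("pics/s4c.png",cv2.resize(im[150:360,220:440,::-1],(628,600)))
E
```

```text
[ 0.556  -0.1155  0.3168] 4.49854522120926
(0.5534, -0.1003) tab {'n': 386, 'c': (553.3, -99.9), 'wh': (25.9, 9.0), 'long_deg': -83.2, 'med': [553.3, -98.5, 182.2]}
   cap {'n': 1912, 'c': (553.5, -99.4), 'wh': (54.7, 53.9), 'long_deg': 0.2, 'med': [556.9, -98.0, 106.4]}
(0.357, 0.288) {'n': 80, 'c': (356.3, 287.8), 'wh': (28.2, 9.9), 'long_deg': -73.8, 'med': [357.2, 289.5, 131.6]}
(0.434, -0.033) {'n': 53, 'c': (433.2, -32.9), 'wh': (25.5, 13.7), 'long_deg': -20.1, 'med': [433.4, -31.7, 130.9]}
(0.552, 0.116) {'n': 45, 'c': (552.7, 114.9), 'wh': (27.0, 6.3), 'long_deg': -88.2, 'med': [552.0, 118.9, 167.9]}
```

View pics/s4c.png

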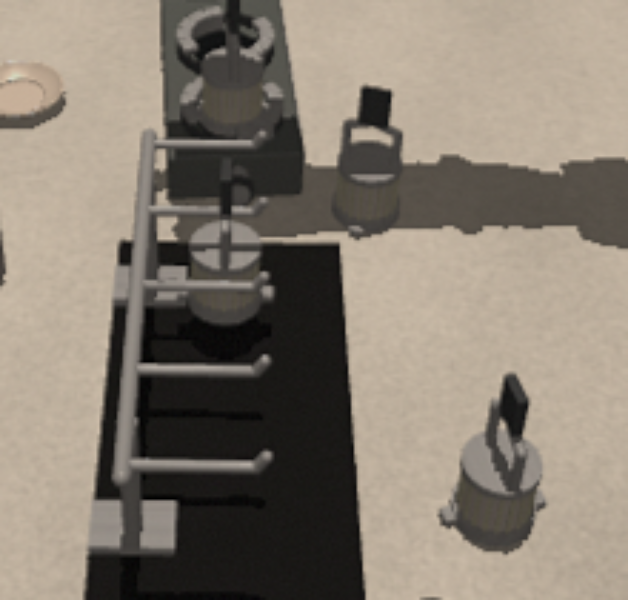

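The side crop shows cart1 hanging on hook 2 (225,270), and the bench cartridges (370,170 and 500,480) unmoved. Next is cart2.

Emit:
arm_command:
  plan:
    - {"tx": 0.79,"ty": -0.06,"tz": 0.15,"turn": -0.038,"fingers": -1}
    - {"tx": 0,"ty": 0,"tz": 0.6,"turn": 0,"fingers": -1}
    - {"tx": 0,"ty": 0,"tz": 0.9,"turn": 0,"fingers": -1}
    - {"tx": 0,"ty": 0,"tz": 0.9,"turn": 0,"fingers": -1}
    - {"tx": 0,"ty": 0,"tz": 0.9,"turn": 0,"fingers": -1}
    - {"tx": 0,"ty": 0,"tz": 0.9,"turn": 0,"fingers": -1}
    - {"tx": 0,"ty": 0,"tz": 0.9,"turn": 0,"fingers": -1}
    - {"tx": 0,"ty": 0,"tz": 0.9,"turn": 0,"fingers": -1}
    - {"tx": 0,"ty": 0,"tz": 0.6,"turn": 0,"fingers": -1}
    - {"tx": 0,"ty": 0,"tz": 0,"turn": 0,"fingers": -1}
    - {"tx": 0,"ty": 0,"tz": 0,"turn": 0,"fingers": 1}
    - {"tx": 0,"ty": 0,"tz": 0,"turn": 0,"fingers": 1}
    - {"tx": 0,"ty": 0,"tz": 0,"turn": 0,"fingers": 1}
    - {"tx": 0,"ty": 0,"tz": 0,"turn": 0,"fingers": 1}
    - {"tx": 0,"ty": 0,"tz": 0,"turn": 0,"fingers": 1}
    - {"tx": 0,"ty": 0,"tz": 0,"turn": 0,"fingers": 1}
    - {"tx": 0,"ty": 0,"tz": 0,"turn": 0,"fingers": 1}
    - {"tx": 0,"ty": 0,"tz": 0,"turn": 0,"fingers": 1}

```text
time: 20.85
position: [0.5536, -0.1007, 0.1819]
ee_rot: [[-0.109, 0.994, 0.0], [0.994, 0.109, -0.0], [-0.0, 0.0, -1.0]]
wrist_force: [-2.3, -0.3, 4.9]
width: 0.085
grasp_force: 88.9
```

Emit:
arm_command:
  plan:
    - {"tx": 0,"ty": 0,"tz": 0,"turn": -0.115,"fingers": 1}
    - {"tx": 0,"ty": 0,"tz": 0,"turn": -0.115,"fingers": 1}
    - {"tx": 0,"ty": 0,"tz": 0,"turn": -0.115,"fingers": 1}
    - {"tx": 0,"ty": 0,"tz": 0,"turn": -0.115,"fingers": 1}
    - {"tx": 0,"ty": 0,"tz": 0,"turn": -0.115,"fingers": 1}
    - {"tx": 0,"ty": 0,"tz": 0,"turn": -0.115,"fingers": 1}
    - {"tx": 0,"ty": 0,"tz": 0,"turn": -0.115,"fingers": 1}
    - {"tx": 0,"ty": 0,"tz": 0,"turn": -0.115,"fingers": 1}
    - {"tx": 0,"ty": 0,"tz": 0,"turn": -0.115,"fingers": 1}
    - {"tx": 0,"ty": 0,"tz": 0,"turn": -0.115,"fingers": 1}
    - {"tx": 0,"ty": 0,"tz": 0,"turn": -0.115,"fingers": 1}
    - {"tx": 0,"ty": 0,"tz": 0,"turn": -0.115,"fingers": 1}
    - {"tx": 0,"ty": 0,"tz": 0,"turn": 0,"fingers": 1}
    - {"tx": 0,"ty": 0,"tz": 0,"turn": 0,"fingers": 1}
    - {"tx": 0,"ty": 0,"tz": -0.2,"turn": 0,"fingers": 1}
    - {"tx": 0,"ty": 0,"tz": -0.2,"turn": 0,"fingers": 1}
    - {"tx": 0,"ty": 0,"tz": 0,"turn": 0,"fingers": 1}

```text
time: 22.55
position: [0.5535, -0.1007, 0.1897]
ee_rot: [[-0.929, 0.369, 0.0], [0.369, 0.929, -0.0], [-0.0, -0.0, -1.0]]
wrist_force: [-0.1, 0.4, -1.7]
width: 0.088
grasp_force: 87.7
```

Emit:
arm_command:
  plan:
    - {"tx": 0,"ty": 0,"tz": -0.5,"turn": 0,"fingers": 1}
    - {"tx": 0,"ty": 0,"tz": -0.8,"turn": 0,"fingers": 1}
    - {"tx": 0,"ty": 0,"tz": -0.9,"turn": 0,"fingers": 1}
    - {"tx": 0,"ty": 0,"tz": -0.9,"turn": 0,"fingers": 1}
    - {"tx": 0,"ty": 0,"tz": -0.9,"turn": 0,"fingers": 1}
    - {"tx": 0,"ty": 0,"tz": -0.9,"turn": 0.1496,"fingers": 1}
    - {"tx": 0,"ty": 0,"tz": -0.9,"turn": 0.1496,"fingers": 1}
    - {"tx": 0,"ty": 0,"tz": -0.9,"turn": 0.1496,"fingers": 1}
    - {"tx": 0,"ty": 0,"tz": -0.6,"turn": 0.1496,"fingers": 1}
    - {"tx": 0,"ty": 0,"tz": -0.3,"turn": 0.1496,"fingers": 1}
    - {"tx": 0,"ty": 0,"tz": 0,"turn": 0.1496,"fingers": 1}
    - {"tx": 0,"ty": 0,"tz": 0,"turn": 0.1496,"fingers": 1}
    - {"tx": 0,"ty": 0,"tz": 0,"turn": 0.1496,"fingers": 1}
    - {"tx": 0,"ty": 0,"tz": 0,"turn": 0.1496,"fingers": 1}
    - {"tx": 0,"ty": 0,"tz": 0,"turn": 0.1496,"fingers": 1}

```text
time: 24.05
position: [0.5533, -0.1004, 0.342]
ee_rot: [[-0.014, 1.0, 0.0], [1.0, 0.014, 0.0], [0.0, 0.0, -1.0]]
wrist_force: [-0.1, 0.6, -1.7]
width: 0.089
grasp_force: 87.8
```

Emit:
arm_command:
  plan:
    - {"tx": 0.4,"ty": -0.15,"tz": 0,"turn": 0,"fingers": 1}
    - {"tx": 0.7,"ty": -0.25,"tz": 0,"turn": 0,"fingers": 1}
    - {"tx": 0.9,"ty": -0.3,"tz": 0,"turn": 0,"fingers": 1}
    - {"tx": 0.9,"ty": -0.3,"tz": 0,"turn": 0,"fingers": 1}
    - {"tx": 0.9,"ty": -0.3,"tz": 0,"turn": 0,"fingers": 1}
    - {"tx": 0.9,"ty": -0.3,"tz": 0,"turn": 0,"fingers": 1}
    - {"tx": 0.9,"ty": -0.3,"tz": 0,"turn": 0,"fingers": 1}
    - {"tx": 0.9,"ty": -0.3,"tz": 0,"turn": 0,"fingers": 1}
    - {"tx": 0.9,"ty": -0.3,"tz": 0,"turn": 0,"fingers": 1}
    - {"tx": 0.9,"ty": -0.3,"tz": 0,"turn": 0,"fingers": 1}
    - {"tx": 0.9,"ty": -0.3,"tz": 0,"turn": 0,"fingers": 1}
    - {"tx": 0.9,"ty": -0.3,"tz": 0,"turn": 0,"fingers": 1}
    - {"tx": 0.9,"ty": -0.3,"tz": 0,"turn": 0,"fingers": 1}
    - {"tx": 0.9,"ty": -0.3,"tz": 0,"turn": 0,"fingers": 1}
    - {"tx": 0.9,"ty": -0.3,"tz": 0,"turn": 0,"fingers": 1}
    - {"tx": 0.9,"ty": 0,"tz": 0,"turn": 0,"fingers": 1}
    - {"tx": 0.8,"ty": 0,"tz": 0,"turn": 0,"fingers": 1}
    - {"tx": 0.4,"ty": 0,"tz": 0,"turn": 0,"fingers": 1}
    - {"tx": 0,"ty": 0,"tz": 0,"turn": 0,"fingers": 1}

```text
time: 25.95
position: [0.4612, 0.1975, 0.3417]
ee_rot: [[-0.022, 1.0, 0.0], [1.0, 0.022, 0.001], [0.001, 0.0, -1.0]]
wrist_force: [-0.2, 0.6, -2.1]
width: 0.092
grasp_force: 87.8
```

Emit:
arm_command:
  plan:
    - {"tx": -0.1,"ty": 0.1,"tz": 0.4,"turn": 0,"fingers": 1}
    - {"tx": 0,"ty": 0,"tz": 0.8,"turn": 0,"fingers": 1}
    - {"tx": 0,"ty": 0,"tz": 0.9,"turn": 0,"fingers": 1}
    - {"tx": 0,"ty": 0,"tz": 0.9,"turn": 0,"fingers": 1}
    - {"tx": 0,"ty": 0,"tz": 0.9,"turn": 0,"fingers": 1}
    - {"tx": 0,"ty": 0,"tz": 0.9,"turn": 0,"fingers": 1}
    - {"tx": 0,"ty": 0,"tz": 0.9,"turn": 0,"fingers": 1}
    - {"tx": 0,"ty": 0,"tz": 0.9,"turn": 0,"fingers": 1}
    - {"tx": 0,"ty": 0,"tz": 0.7,"turn": 0,"fingers": 1}
    - {"tx": 0,"ty": 0,"tz": 0.4,"turn": 0,"fingers": 1}
    - {"tx": 0,"ty": 0,"tz": 0,"turn": 0,"fingers": 1}
    - {"tx": 0,"ty": 0,"tz": 0,"turn": 0,"fingers": 1}

```text
time: 27.15
position: [0.4645, 0.1935, 0.1877]
ee_rot: [[-0.017, 1.0, 0.0], [1.0, 0.017, 0.0], [0.0, 0.0, -1.0]]
wrist_force: [0.3, -0.1, -1.7]
width: 0.088
grasp_force: 87.8
```

```bash
python3 - <<'E'
from meas import *
s=get_state();p=s["position"];print(np.round(p,4))
_,P=cloud("side")
Q=P.reshape(-1,3)
# held cart cap (top z = TCP-.1319+.058) and lowest visible point
print("cap exp z",p[2]-.0739,tab(P,p[:2],p[2]-.0739,r=.036)); q=Q[(abs(Q[:,0]-p[0])<.04)&(abs(Q[:,1]-p[1])<.045)&(Q[:,2]>.02)];print("low",np.percentile(q[:,2],1))
E
```

```text
[0.4645 0.1935 0.1877]
cap exp z 0.11384158412616477 {'n': 366, 'c': (465.0, 195.5), 'wh': (56.8, 53.4), 'long_deg': 89.3, 'med': [468.9, 197.7, 113.2]}
low 0.06393128800409986
```

Emit:
arm_command:
  plan:
    - {"tx": 0.06,"ty": 0.3,"tz": 0,"turn": 0,"fingers": 1}
    - {"tx": 0,"ty": 0.5,"tz": 0,"turn": 0,"fingers": 1}
    - {"tx": 0,"ty": 0.5,"tz": 0,"turn": 0,"fingers": 1}
    - {"tx": 0,"ty": 0.5,"tz": 0,"turn": 0,"fingers": 1}
    - {"tx": 0,"ty": 0.5,"tz": 0,"turn": 0,"fingers": 1}
    - {"tx": 0,"ty": 0.5,"tz": 0,"turn": 0,"fingers": 1}
    - {"tx": 0,"ty": 0.5,"tz": 0,"turn": 0,"fingers": 1}
    - {"tx": 0,"ty": 0.5,"tz": 0,"turn": 0,"fingers": 1}
    - {"tx": 0,"ty": 0.5,"tz": 0,"turn": 0,"fingers": 1}
    - {"tx": 0,"ty": 0,"tz": 0,"turn": 0,"fingers": 1}
    - {"tx": 0,"ty": 0,"tz": 0.3,"turn": 0,"fingers": 1}
    - {"tx": 0,"ty": 0,"tz": 0.3,"turn": 0,"fingers": 1}
    - {"tx": 0,"ty": 0,"tz": 0.2,"turn": 0,"fingers": 1}
    - {"tx": 0,"ty": 0,"tz": 0.1,"turn": 0,"fingers": 1}
    - {"tx": 0,"ty": 0,"tz": 0.1,"turn": 0,"fingers": 1}
    - {"tx": 0,"ty": 0,"tz": 0,"turn": 0,"fingers": 1}
    - {"tx": 0,"ty": 0,"tz": 0,"turn": 0,"fingers": 1}

```text
time: 28.9
position: [0.5499, 0.1965, 0.1679]
ee_rot: [[-0.018, 1.0, -0.0], [1.0, 0.018, -0.0], [-0.0, -0.0, -1.0]]
wrist_force: [-2.6, -0.7, 3.8]
width: 0.089
grasp_force: 89.0
```

Emit:
arm_command:
  plan:
    - {"tx": 0,"ty": 0,"tz": 0,"turn": 0,"fingers": 0.5}
    - {"tx": 0,"ty": 0,"tz": 0,"turn": 0,"fingers": 0.5}
    - {"tx": 0,"ty": 0,"tz": 0,"turn": 0,"fingers": 0.5}
    - {"tx": 0,"ty": 0,"tz": -0.2,"turn": 0,"fingers": 0.5}
    - {"tx": 0,"ty": 0,"tz": -0.5,"turn": 0,"fingers": 0.5}
    - {"tx": 0,"ty": 0,"tz": -0.9,"turn": 0,"fingers": 0.5}
    - {"tx": 0,"ty": 0,"tz": -0.9,"turn": 0,"fingers": -1}
    - {"tx": 0,"ty": 0,"tz": -0.9,"turn": 0,"fingers": -1}
    - {"tx": 0,"ty": -0.3,"tz": -0.9,"turn": 0,"fingers": -1}
    - {"tx": 0.2,"ty": -0.9,"tz": -0.9,"turn": 0,"fingers": -1}
    - {"tx": 0.2,"ty": -0.9,"tz": -0.9,"turn": 0,"fingers": -1}
    - {"tx": 0.2,"ty": -0.9,"tz": -0.6,"turn": 0,"fingers": -1}
    - {"tx": 0.2,"ty": -0.9,"tz": 0,"turn": 0,"fingers": -1}
    - {"tx": 0.2,"ty": -0.9,"tz": 0,"turn": 0,"fingers": -1}
    - {"tx": 0.2,"ty": -0.9,"tz": 0,"turn": 0,"fingers": -1}
    - {"tx": 0.2,"ty": -0.9,"tz": 0,"turn": 0,"fingers": -1}
    - {"tx": 0.2,"ty": -0.9,"tz": 0,"turn": 0,"fingers": -1}
    - {"tx": 0.2,"ty": -0.9,"tz": 0,"turn": 0,"fingers": -1}
    - {"tx": 0.2,"ty": -0.9,"tz": 0,"turn": 0,"fingers": -1}
    - {"tx": 0.1,"ty": -0.3,"tz": 0,"turn": 0,"fingers": -1}

```text
time: 30.9
position: [0.3556, 0.2356, 0.302]
ee_rot: [[-0.02, 1.0, 0.001], [1.0, 0.02, -0.0], [-0.0, 0.001, -1.0]]
wrist_force: [1.3, -0.5, 0.6]
width: 0.997
grasp_force: 0.0
```

Emit:
arm_command:
  plan:
    - {"tx": 0,"ty": 0,"tz": 0,"turn": -0.16,"fingers": -1}
    - {"tx": 0,"ty": 0,"tz": 0,"turn": -0.16,"fingers": -1}
    - {"tx": 0,"ty": 0,"tz": 0,"turn": 0,"fingers": -1}
    - {"tx": 0,"ty": 0,"tz": 0,"turn": 0,"fingers": -1}

```text
time: 31.3
position: [0.3577, 0.235, 0.3015]
ee_rot: [[-0.262, 0.965, -0.0], [0.965, 0.262, 0.0], [0.0, 0.0, -1.0]]
wrist_force: [-0.0, -0.1, 0.2]
width: 1.005
grasp_force: 0.0
```

```bash
cat > l.py <<'E'
from w import *
import sys
def go(name,c,z=.134):
    s=get_state();p=s["position"];R=np.array(s["ee_rot"]);print(s["time"],np.round(p,4),"tooly deg",np.degrees(np.arctan2(R[1,1],R[0,1])).round(2))
    look(name,[(c,z)])
    im,P=cloud("side",name+"s")
    for k in [c,(.434,-.033),(.552,.1165),(.551,.196),(.55,.276),(.549,.355)]: print(k,[tab(P,k,h,tol=.005) for h in (.131,.166)])
E
python3 -c "
from l import *
go('w5',(.357,.288))"
```

```text
31.3 [0.3577 0.235  0.3015] tooly deg 15.19
(0.357, 0.288) tab {'n': 268, 'c': (376.8, 276.8), 'wh': (22.2, 9.0), 'long_deg': -75.4, 'med': [376.0, 277.9, 132.1]}
   cap {'n': 1122, 'c': (370.1, 279.9), 'wh': (54.0, 38.1), 'long_deg': 54.1, 'med': [366.8, 279.2, 56.4]}
(0.357, 0.288) [{'n': 51, 'c': (377.3, 278.8), 'wh': (21.7, 8.9), 'long_deg': -76.4, 'med': [377.3, 281.7, 131.8]}, None]
(0.434, -0.033) [{'n': 45, 'c': (433.0, -32.5), 'wh': (24.7, 9.7), 'long_deg': -11.8, 'med': [433.1, -32.0, 131.7]}, None]
(0.552, 0.1165) [{'n': 100, 'c': (553.0, 116.3), 'wh': (43.7, 39.4), 'long_deg': 42.9, 'med': [552.9, 117.8, 130.4]}, {'n': 40, 'c': (552.7, 115.8), 'wh': (28.5, 6.3), 'long_deg': -88.2, 'med': [553.3, 119.2, 168.0]}]
(0.551, 0.196) [{'n': 114, 'c': (551.9, 196.9), 'wh': (42.0, 40.8), 'long_deg': 44.4, 'med': [550.5, 197.2, 129.9]}, {'n': 54, 'c': (551.0, 200.5), 'wh': (26.5, 7.9), 'long_deg': -88.2, 'med': [551.1, 203.1, 168.3]}]
(0.55, 0.276) [{'n': 118, 'c': (550.5, 275.1), 'wh': (57.2, 10.3), 'long_deg': 2.2, 'med': [552.2, 276.4, 129.6]}, None]
(0.549, 0.355) [{'n': 129, 'c': (548.6, 355.3), 'wh': (59.0, 8.0), 'long_deg': 1.9, 'med': [549.4, 356.0, 129.3]}, None]
```

```bash
python3 -c "
from meas import *
P=np.load('pics/w5.npz')['P'];c=(.378,.276)
print(tab(P,c,.132,tol=.006),tab(P,c,.057,r=.036))"
```

```text
{'n': 334, 'c': (377.3, 275.1), 'wh': (25.7, 9.0), 'long_deg': -74.9, 'med': [376.9, 275.5, 132.1]} {'n': 1562, 'c': (377.1, 275.7), 'wh': (55.3, 53.4), 'long_deg': 28.2, 'med': [371.7, 276.9, 56.4]}
```

View pics/w5.png

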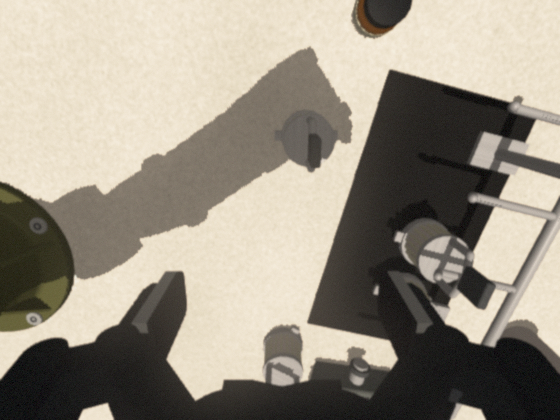

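The wrist view shows the knocked cartridge upright at 310,140, i.e. at (.377,.275) with its x axis at 15°. The hung cartridges at right are in place.

Emit:
arm_command:
  plan:
    - {"tx": 0.85,"ty": 0.74,"tz": 0,"turn": 0,"fingers": -1}
    - {"tx": 0.84,"ty": 0.73,"tz": 0.27,"turn": 0,"fingers": -1}
    - {"tx": 0,"ty": 0,"tz": 0.8,"turn": 0,"fingers": -1}
    - {"tx": 0,"ty": 0,"tz": 0.9,"turn": 0,"fingers": -1}
    - {"tx": 0,"ty": 0,"tz": 0.9,"turn": 0,"fingers": -1}
    - {"tx": 0,"ty": 0,"tz": 0.9,"turn": 0,"fingers": -1}
    - {"tx": 0,"ty": 0,"tz": 0.9,"turn": 0,"fingers": -1}
    - {"tx": 0,"ty": 0,"tz": 0.9,"turn": 0,"fingers": -1}
    - {"tx": 0,"ty": 0,"tz": 0.9,"turn": 0,"fingers": -1}
    - {"tx": 0,"ty": 0,"tz": 0.9,"turn": 0,"fingers": -1}
    - {"tx": 0,"ty": 0,"tz": 0.7,"turn": 0,"fingers": -1}
    - {"tx": 0,"ty": 0,"tz": 0.4,"turn": 0,"fingers": -1}
    - {"tx": 0,"ty": 0,"tz": 0,"turn": 0,"fingers": -1}
    - {"tx": 0,"ty": 0,"tz": 0,"turn": 0,"fingers": 1}
    - {"tx": 0,"ty": 0,"tz": 0,"turn": 0,"fingers": 1}
    - {"tx": 0,"ty": 0,"tz": 0,"turn": 0,"fingers": 1}
    - {"tx": 0,"ty": 0,"tz": 0,"turn": 0,"fingers": 1}
    - {"tx": 0,"ty": 0,"tz": 0,"turn": 0,"fingers": 1}
    - {"tx": 0,"ty": 0,"tz": 0,"turn": 0,"fingers": 1}
    - {"tx": 0,"ty": 0,"tz": 0,"turn": 0,"fingers": 1}

```text
time: 33.4
position: [0.377, 0.2755, 0.1325]
ee_rot: [[-0.266, 0.964, 0.001], [0.964, 0.266, 0.0], [-0.0, 0.001, -1.0]]
wrist_force: [-1.5, -1.1, 6.5]
width: 0.088
grasp_force: 88.8
```

Emit:
arm_command:
  plan:
    - {"tx": 0,"ty": 0,"tz": -0.35,"turn": 0,"fingers": 1}
    - {"tx": 0,"ty": 0,"tz": -0.8,"turn": 0,"fingers": 1}
    - {"tx": 0,"ty": 0,"tz": -0.8,"turn": 0,"fingers": 1}
    - {"tx": 0,"ty": 0,"tz": -0.6,"turn": 0.106,"fingers": 1}
    - {"tx": 0,"ty": 0,"tz": -0.2,"turn": 0.106,"fingers": 1}
    - {"tx": 0,"ty": 0,"tz": 0,"turn": 0.106,"fingers": 1}
    - {"tx": 0,"ty": 0.4,"tz": 0,"turn": 0,"fingers": 1}
    - {"tx": 0,"ty": 0.7,"tz": 0,"turn": 0,"fingers": 1}
    - {"tx": 0,"ty": 0.8,"tz": 0,"turn": 0,"fingers": 1}
    - {"tx": 0,"ty": 0.8,"tz": 0,"turn": 0,"fingers": 1}
    - {"tx": 0,"ty": 0.8,"tz": 0,"turn": 0,"fingers": 1}
    - {"tx": 0,"ty": 0.5,"tz": 0,"turn": 0,"fingers": 1}
    - {"tx": 0,"ty": 0.2,"tz": 0,"turn": 0,"fingers": 1}
    - {"tx": 0,"ty": 0,"tz": 0,"turn": 0,"fingers": 1}
    - {"tx": 0,"ty": 0,"tz": 0,"turn": 0,"fingers": 1}

```text
time: 34.9
position: [0.4602, 0.2771, 0.187]
ee_rot: [[-0.02, 1.0, -0.001], [1.0, 0.02, -0.0], [-0.0, -0.001, -1.0]]
wrist_force: [0.4, 0.5, -3.0]
width: 0.083
grasp_force: 87.9
```

```bash
cat > k.py <<'E'
from meas import *
s=get_state();p=s["position"];print(np.round(p,4))
_,P=cloud("side");Q=P.reshape(-1,3)
print("cap exp z",p[2]-.0739,tab(P,p[:2],p[2]-.0739,r=.036)); q=Q[(abs(Q[:,0]-p[0])<.04)&(abs(Q[:,1]-p[1])<.045)&(Q[:,2]>.02)];print("low",np.percentile(q[:,2],1))
E
python3 k.py
```

```text
[0.4602 0.2771 0.187 ]
cap exp z 0.11307493469177227 {'n': 419, 'c': (461.2, 277.0), 'wh': (54.9, 54.6), 'long_deg': 3.8, 'med': [464.3, 279.5, 111.7]}
low 0.06291586344388565
```

Emit:
arm_command:
  plan:
    - {"tx": -0.1,"ty": 0.3,"tz": 0,"turn": 0,"fingers": 1}
    - {"tx": -0.1,"ty": 0.5,"tz": 0,"turn": 0,"fingers": 1}
    - {"tx": 0,"ty": 0.5,"tz": 0,"turn": 0,"fingers": 1}
    - {"tx": 0,"ty": 0.5,"tz": 0,"turn": 0,"fingers": 1}
    - {"tx": 0,"ty": 0.5,"tz": 0,"turn": 0,"fingers": 1}
    - {"tx": 0,"ty": 0.5,"tz": 0,"turn": 0,"fingers": 1}
    - {"tx": 0,"ty": 0.5,"tz": 0,"turn": 0,"fingers": 1}
    - {"tx": 0,"ty": 0.5,"tz": 0,"turn": 0,"fingers": 1}
    - {"tx": 0,"ty": 0.5,"tz": 0,"turn": 0,"fingers": 1}
    - {"tx": 0,"ty": 0.15,"tz": 0,"turn": 0,"fingers": 1}
    - {"tx": 0,"ty": 0,"tz": 0,"turn": 0,"fingers": 1}
    - {"tx": 0,"ty": 0,"tz": 0.3,"turn": 0,"fingers": 1}
    - {"tx": 0,"ty": 0,"tz": 0.3,"turn": 0,"fingers": 1}
    - {"tx": 0,"ty": 0,"tz": 0.2,"turn": 0,"fingers": 1}
    - {"tx": 0,"ty": 0,"tz": 0.1,"turn": 0,"fingers": 1}
    - {"tx": 0,"ty": 0,"tz": 0.05,"turn": 0,"fingers": 1}
    - {"tx": 0,"ty": 0,"tz": 0,"turn": 0,"fingers": 1}
    - {"tx": 0,"ty": 0,"tz": 0,"turn": 0,"fingers": 1}

```text
time: 36.75
position: [0.55, 0.2749, 0.1683]
ee_rot: [[-0.019, 1.0, 0.0], [1.0, 0.019, 0.0], [0.0, 0.0, -1.0]]
wrist_force: [0.3, -0.2, -1.4]
width: 0.087
grasp_force: 88.3
```

Emit:
arm_command:
  plan:
    - {"tx": 0,"ty": 0,"tz": 0.06,"turn": 0,"fingers": 1}
    - {"tx": 0,"ty": 0,"tz": 0,"turn": 0,"fingers": 0.5}
    - {"tx": 0,"ty": 0,"tz": 0,"turn": 0,"fingers": 0.5}
    - {"tx": 0,"ty": 0,"tz": 0,"turn": 0,"fingers": 0.5}
    - {"tx": 0,"ty": 0,"tz": -0.2,"turn": 0,"fingers": 0.5}
    - {"tx": 0,"ty": 0,"tz": -0.5,"turn": 0,"fingers": 0.5}
    - {"tx": 0,"ty": 0,"tz": -0.9,"turn": 0,"fingers": 0.5}
    - {"tx": 0,"ty": 0,"tz": -0.9,"turn": 0,"fingers": -1}
    - {"tx": 0,"ty": 0,"tz": -0.9,"turn": 0,"fingers": -1}
    - {"tx": 0,"ty": 0,"tz": -0.9,"turn": 0,"fingers": -1}
    - {"tx": 0,"ty": 0,"tz": -0.9,"turn": 0,"fingers": -1}
    - {"tx": -0.6,"ty": -0.2,"tz": -0.9,"turn": 0,"fingers": -1}
    - {"tx": -0.9,"ty": -0.25,"tz": -0.5,"turn": 0,"fingers": -1}
    - {"tx": -0.9,"ty": -0.25,"tz": 0,"turn": 0,"fingers": -1}
    - {"tx": -0.9,"ty": -0.25,"tz": 0,"turn": 0,"fingers": -1}
    - {"tx": -0.9,"ty": -0.25,"tz": 0,"turn": 0,"fingers": -1}
    - {"tx": -0.9,"ty": -0.25,"tz": 0,"turn": 0,"fingers": -1}
    - {"tx": -0.9,"ty": -0.25,"tz": 0,"turn": 0,"fingers": -1}
    - {"tx": -0.9,"ty": -0.25,"tz": 0,"turn": 0,"fingers": -1}
    - {"tx": -0.9,"ty": -0.25,"tz": 0,"turn": 0,"fingers": -1}

```text
time: 38.75
position: [0.5083, 0.1165, 0.2997]
ee_rot: [[-0.019, 1.0, 0.0], [1.0, 0.019, -0.001], [-0.001, 0.0, -1.0]]
wrist_force: [0.4, -0.4, 0.1]
width: 1.0
grasp_force: 0.0
```

Emit:
arm_command:
  plan:
    - {"tx": -0.9,"ty": -0.25,"tz": 0,"turn": 0,"fingers": -1}
    - {"tx": -0.9,"ty": -0.25,"tz": 0,"turn": 0,"fingers": -1}
    - {"tx": -0.9,"ty": -0.25,"tz": 0,"turn": 0,"fingers": -1}
    - {"tx": -0.9,"ty": -0.25,"tz": 0,"turn": 0,"fingers": -1}
    - {"tx": -0.9,"ty": -0.25,"tz": 0,"turn": 0,"fingers": -1}
    - {"tx": -0.9,"ty": -0.25,"tz": 0,"turn": 0,"fingers": -1}
    - {"tx": -0.9,"ty": -0.25,"tz": 0,"turn": 0,"fingers": -1}
    - {"tx": -0.5,"ty": -0.2,"tz": 0,"turn": 0,"fingers": -1}
    - {"tx": 0,"ty": 0,"tz": 0,"turn": -0.167,"fingers": -1}
    - {"tx": 0,"ty": 0,"tz": 0,"turn": -0.167,"fingers": -1}
    - {"tx": 0,"ty": 0,"tz": 0,"turn": -0.167,"fingers": -1}
    - {"tx": 0,"ty": 0,"tz": 0,"turn": -0.167,"fingers": -1}
    - {"tx": 0,"ty": 0,"tz": 0,"turn": -0.167,"fingers": -1}
    - {"tx": 0,"ty": 0,"tz": 0,"turn": -0.167,"fingers": -1}
    - {"tx": 0,"ty": 0,"tz": 0,"turn": -0.167,"fingers": -1}
    - {"tx": 0,"ty": 0,"tz": 0,"turn": -0.167,"fingers": -1}
    - {"tx": 0,"ty": 0,"tz": 0,"turn": -0.167,"fingers": -1}
    - {"tx": 0,"ty": 0,"tz": 0,"turn": -0.167,"fingers": -1}
    - {"tx": 0,"ty": 0,"tz": 0,"turn": 0,"fingers": -1}
    - {"tx": 0,"ty": 0,"tz": 0,"turn": 0,"fingers": -1}

```text
time: 40.75
position: [0.4724, -0.0189, 0.2991]
ee_rot: [[-0.97, 0.241, 0.0], [0.241, 0.97, -0.0], [-0.0, -0.0, -1.0]]
wrist_force: [-0.8, 1.0, -0.6]
width: 0.995
grasp_force: 0.0
```

```bash
python3 -c "
from l import *
go('w6',(.434,-.033))"
```

```text
40.75 [ 0.4724 -0.0189  0.2991] tooly deg 76.04
(0.434, -0.033) tab {'n': 335, 'c': (432.2, -34.4), 'wh': (25.4, 9.0), 'long_deg': -16.1, 'med': [431.8, -34.2, 132.3]}
   cap {'n': 1626, 'c': (431.6, -34.1), 'wh': (55.5, 53.2), 'long_deg': 63.7, 'med': [430.5, -29.3, 56.4]}
(0.434, -0.033) [{'n': 48, 'c': (433.2, -32.6), 'wh': (25.2, 11.2), 'long_deg': -25.8, 'med': [432.9, -30.9, 131.6]}, None]
(0.434, -0.033) [{'n': 48, 'c': (433.2, -32.6), 'wh': (25.2, 11.2), 'long_deg': -25.8, 'med': [432.9, -30.9, 131.6]}, None]
(0.552, 0.1165) [{'n': 104, 'c': (552.5, 126.2), 'wh': (58.0, 29.1), 'long_deg': 0.4, 'med': [551.9, 117.7, 129.9]}, {'n': 41, 'c': (552.7, 115.7), 'wh': (25.7, 6.3), 'long_deg': -88.2, 'med': [552.0, 117.7, 168.6]}]
(0.551, 0.196) [{'n': 114, 'c': (551.8, 196.5), 'wh': (42.3, 40.0), 'long_deg': 45.0, 'med': [551.3, 197.4, 130.1]}, {'n': 58, 'c': (551.0, 200.6), 'wh': (30.2, 8.0), 'long_deg': -88.3, 'med': [551.0, 204.2, 168.6]}]
(0.55, 0.276) [{'n': 128, 'c': (551.3, 286.3), 'wh': (57.6, 30.1), 'long_deg': -3.6, 'med': [551.6, 276.9, 129.8]}, {'n': 63, 'c': (550.4, 275.7), 'wh': (27.9, 7.5), 'long_deg': -87.9, 'med': [550.4, 278.6, 167.4]}]
(0.549, 0.355) [{'n': 124, 'c': (548.6, 355.3), 'wh': (59.0, 7.8), 'long_deg': 2.0, 'med': [549.4, 356.1, 129.4]}, None]
```

View pics/w6.png

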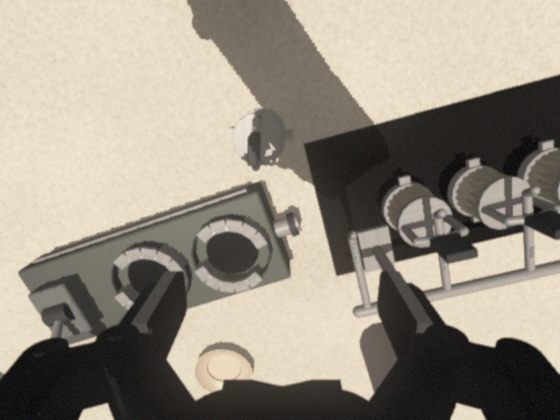

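The wrist view shows the three cartridges hung on hooks 2–4, both collars empty, and the last bench cartridge upright at 262,140. I take it.

Emit:
arm_command:
  plan:
    - {"tx": 0,"ty": 0,"tz": 0,"turn": 0.047,"fingers": -1}
    - {"tx": 0.86,"ty": -0.65,"tz": 0,"turn": 0,"fingers": -1}
    - {"tx": 0.86,"ty": -0.65,"tz": 0.23,"turn": 0,"fingers": -1}
    - {"tx": 0,"ty": 0,"tz": 0.7,"turn": 0,"fingers": -1}
    - {"tx": 0,"ty": 0,"tz": 0.9,"turn": 0,"fingers": -1}
    - {"tx": 0,"ty": 0,"tz": 0.9,"turn": 0,"fingers": -1}
    - {"tx": 0,"ty": 0,"tz": 0.9,"turn": 0,"fingers": -1}
    - {"tx": 0,"ty": 0,"tz": 0.9,"turn": 0,"fingers": -1}
    - {"tx": 0,"ty": 0,"tz": 0.9,"turn": 0,"fingers": -1}
    - {"tx": 0,"ty": 0,"tz": 0.9,"turn": 0,"fingers": -1}
    - {"tx": 0,"ty": 0,"tz": 0.9,"turn": 0,"fingers": -1}
    - {"tx": 0,"ty": 0,"tz": 0.7,"turn": 0,"fingers": -1}
    - {"tx": 0,"ty": 0,"tz": 0.4,"turn": 0,"fingers": -1}
    - {"tx": 0,"ty": 0,"tz": 0,"turn": 0,"fingers": -1}
    - {"tx": 0,"ty": 0,"tz": 0,"turn": 0,"fingers": 1}
    - {"tx": 0,"ty": 0,"tz": 0,"turn": 0,"fingers": 1}
    - {"tx": 0,"ty": 0,"tz": 0,"turn": 0,"fingers": 1}
    - {"tx": 0,"ty": 0,"tz": 0,"turn": 0,"fingers": 1}
    - {"tx": 0,"ty": 0,"tz": 0,"turn": 0,"fingers": 1}
    - {"tx": 0,"ty": 0,"tz": 0,"turn": 0,"fingers": 1}

```text
time: 42.85
position: [0.4326, -0.0345, 0.1327]
ee_rot: [[-0.962, 0.273, 0.0], [0.273, 0.962, -0.0], [-0.001, -0.0, -1.0]]
wrist_force: [-1.2, -1.5, 6.4]
width: 0.089
grasp_force: 88.5
```

Emit:
arm_command:
  plan:
    - {"tx": 0,"ty": 0,"tz": -0.35,"turn": 0,"fingers": 1}
    - {"tx": 0,"ty": 0,"tz": -0.8,"turn": 0,"fingers": 1}
    - {"tx": 0,"ty": 0,"tz": -0.8,"turn": 0,"fingers": 1}
    - {"tx": 0,"ty": 0,"tz": -0.6,"turn": 0,"fingers": 1}
    - {"tx": 0,"ty": 0,"tz": -0.2,"turn": 0.162,"fingers": 1}
    - {"tx": 0,"ty": 0,"tz": 0,"turn": 0.162,"fingers": 1}
    - {"tx": 0,"ty": 0,"tz": 0,"turn": 0.162,"fingers": 1}
    - {"tx": 0,"ty": 0,"tz": 0,"turn": 0.162,"fingers": 1}
    - {"tx": 0,"ty": 0,"tz": 0,"turn": 0.162,"fingers": 1}
    - {"tx": 0,"ty": 0,"tz": 0,"turn": 0.162,"fingers": 1}
    - {"tx": 0,"ty": 0,"tz": 0,"turn": 0.162,"fingers": 1}
    - {"tx": 0,"ty": 0,"tz": 0,"turn": 0.162,"fingers": 1}
    - {"tx": 0,"ty": 0,"tz": 0,"turn": 0.162,"fingers": 1}
    - {"tx": 0,"ty": 0,"tz": 0,"turn": 0.162,"fingers": 1}
    - {"tx": 0.8,"ty": 0.35,"tz": 0,"turn": 0,"fingers": 1}
    - {"tx": 0.9,"ty": 0.4,"tz": 0,"turn": 0,"fingers": 1}
    - {"tx": 0.9,"ty": 0.4,"tz": 0,"turn": 0,"fingers": 1}
    - {"tx": 0.9,"ty": 0.4,"tz": 0,"turn": 0,"fingers": 1}
    - {"tx": 0,"ty": 0,"tz": 0,"turn": 0,"fingers": 1}
    - {"tx": 0,"ty": 0,"tz": 0,"turn": 0,"fingers": 1}

```text
time: 44.85
position: [0.4615, 0.0364, 0.1873]
ee_rot: [[-0.023, 1.0, -0.001], [1.0, 0.023, -0.0], [-0.0, -0.001, -1.0]]
wrist_force: [-0.4, -0.3, -2.2]
width: 0.088
grasp_force: 87.9
```

```bash
python3 k.py; python3 -c "from h import *;st()"
```

```text
[0.4615 0.0364 0.1873]
cap exp z 0.11336727702525956 {'n': 262, 'c': (461.5, 38.5), 'wh': (55.5, 55.0), 'long_deg': 44.6, 'med': [465.0, 40.4, 111.9]}
low 0.061265447123368726
{'time': 44.9, 'joint_pos': [0.347, 0.388, -0.657, 2.008, 0.313, 0.847, -0.463], 'position': [0.461, 0.036, 0.187], 'ee_rot': [[-0.022, 1.0, -0.001], [1.0, 0.022, -0.0], [-0.0, -0.001, -1.0]], 'wrist_force': [-0.058, -0.097, -3.582], 'width': 0.085, 'grasp_force': 87.935}
```

Emit:
arm_command:
  plan:
    - {"tx": -0.13,"ty": 0.3,"tz": 0,"turn": 0,"fingers": 1}
    - {"tx": 0,"ty": 0.5,"tz": 0,"turn": 0,"fingers": 1}
    - {"tx": 0,"ty": 0.5,"tz": 0,"turn": 0,"fingers": 1}
    - {"tx": 0,"ty": 0.5,"tz": 0,"turn": 0,"fingers": 1}
    - {"tx": 0,"ty": 0.5,"tz": 0,"turn": 0,"fingers": 1}
    - {"tx": 0,"ty": 0.5,"tz": 0,"turn": 0,"fingers": 1}
    - {"tx": 0,"ty": 0.5,"tz": 0,"turn": 0,"fingers": 1}
    - {"tx": 0,"ty": 0.5,"tz": 0,"turn": 0,"fingers": 1}
    - {"tx": 0,"ty": 0.5,"tz": 0,"turn": 0,"fingers": 1}
    - {"tx": 0,"ty": 0.3,"tz": 0,"turn": 0,"fingers": 1}
    - {"tx": 0,"ty": 0,"tz": 0,"turn": 0,"fingers": 1}
    - {"tx": 0,"ty": 0,"tz": 0.3,"turn": 0,"fingers": 1}
    - {"tx": 0,"ty": 0,"tz": 0.3,"turn": 0,"fingers": 1}
    - {"tx": 0,"ty": 0,"tz": 0.2,"turn": 0,"fingers": 1}
    - {"tx": 0,"ty": 0,"tz": 0.1,"turn": 0,"fingers": 1}
    - {"tx": 0,"ty": 0,"tz": 0.1,"turn": 0,"fingers": 1}
    - {"tx": 0,"ty": 0,"tz": 0,"turn": 0,"fingers": 1}
    - {"tx": 0,"ty": 0,"tz": 0,"turn": 0,"fingers": 1}

```text
time: 46.7
position: [0.5535, 0.0357, 0.1681]
ee_rot: [[-0.022, 1.0, -0.0], [1.0, 0.022, -0.001], [-0.001, -0.0, -1.0]]
wrist_force: [-3.5, -0.7, 6.3]
width: 0.088
grasp_force: 89.6
```

Resting on the wire: release, rise, back away.

Emit:
arm_command:
  plan:
    - {"tx": 0,"ty": 0,"tz": 0,"turn": 0,"fingers": 0.5}
    - {"tx": 0,"ty": 0,"tz": 0,"turn": 0,"fingers": 0.5}
    - {"tx": 0,"ty": 0,"tz": 0,"turn": 0,"fingers": 0.5}
    - {"tx": 0,"ty": 0,"tz": -0.2,"turn": 0,"fingers": 0.5}
    - {"tx": 0,"ty": 0,"tz": -0.5,"turn": 0,"fingers": 0.5}
    - {"tx": 0,"ty": 0,"tz": -0.9,"turn": 0,"fingers": 0.5}
    - {"tx": 0,"ty": 0,"tz": -0.9,"turn": 0,"fingers": -1}
    - {"tx": 0,"ty": 0,"tz": -0.9,"turn": 0,"fingers": -1}
    - {"tx": 0,"ty": 0,"tz": -0.9,"turn": 0,"fingers": -1}
    - {"tx": 0,"ty": 0,"tz": -0.9,"turn": 0,"fingers": -1}
    - {"tx": 0,"ty": -0.5,"tz": -0.9,"turn": 0,"fingers": -1}
    - {"tx": 0,"ty": -0.9,"tz": -0.9,"turn": 0,"fingers": -1}
    - {"tx": 0,"ty": -0.9,"tz": 0,"turn": 0,"fingers": -1}
    - {"tx": 0,"ty": -0.9,"tz": 0,"turn": 0,"fingers": -1}
    - {"tx": 0,"ty": -0.9,"tz": 0,"turn": 0,"fingers": -1}
    - {"tx": 0,"ty": -0.9,"tz": 0,"turn": 0,"fingers": -1}
    - {"tx": 0,"ty": -0.5,"tz": 0,"turn": 0,"fingers": -1}
    - {"tx": 0,"ty": 0,"tz": 0,"turn": 0,"fingers": -1}
    - {"tx": 0,"ty": 0,"tz": 0,"turn": 0,"fingers": -1}
    - {"tx": 0,"ty": 0,"tz": 0,"turn": 0,"fingers": -1}

```text
time: 48.7
position: [0.4447, 0.0333, 0.3074]
ee_rot: [[-0.022, 1.0, 0.001], [1.0, 0.022, 0.0], [0.0, 0.001, -1.0]]
wrist_force: [-0.4, -0.8, -0.2]
width: 1.0
grasp_force: 0.0
```

```bash
python3 - <<'E'
from h import *
a=cloud("scene")[0][100:310,110:430,::-1]
cv2.imwrite("pics/fin.png",cv2.resize(a,(800,525),interpolation=cv2.INTER_CUBIC))
im=cloud("side","fins")
E
```

```text
(no output)
```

View pics/fin.png

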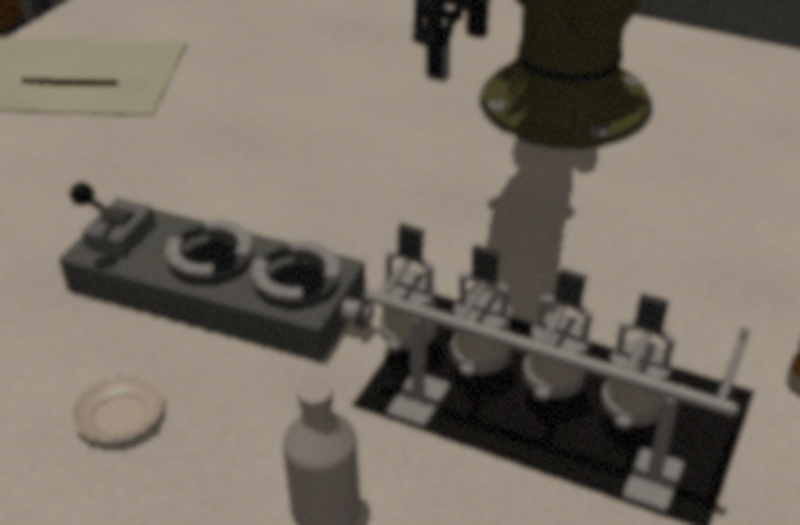

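View pics/fins.png

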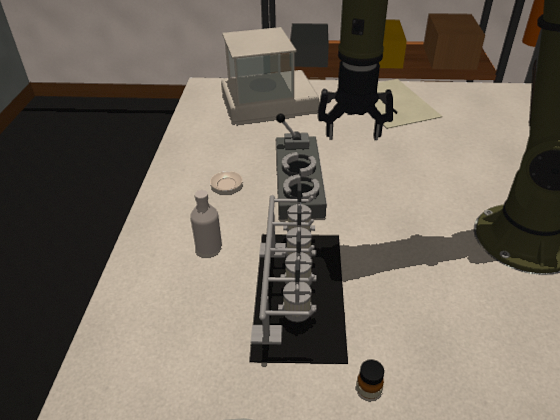

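Both pictures show four cartridges hanging on hooks 1–4, the collars empty, the lever over to +x, and the jar, bottle and dish untouched.

```bash
python3 -c "from bench import job_done;print(job_done())"
```

```text
the job is handed in; nothing more can be done
None
```

The job is handed in at about 49 s of the 208 s allowed: the valve is shut, and all four cartridges in the scene (two locked, two from the bench) hang on hooks 1–4, one each; the jar, wash bottle and dish were not touched.

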